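Sort clamps, tins and the loupe into their bench trays

TASK

Tidy the goldsmith's bench: put one wooden screw clamp in each of the two bays of the green tray, one round tin in each of the two bays of the grey tray, and the folding loupe in the small blue-lined tray. Lay every piece flat on the floor of its bay, near the middle, with the clamps lying lengthwise along the divider, and let go.

Things in the scene. Friction and masses are not known exactly. Their poses are not given: they have to be found in the camera images.
- clamp_a_mid (a point): one of two like hardwood screw clamps (interchangeable): two brown wooden halves drawn together by two threaded steel rods, lying flat. Wood 41 mm wide (its x) by 60 mm long (its y), 30 mm high; the rods stick out of the end faces to 85 mm overall along y. The point is the middle, 15 mm above its underside. Grip it across the 41 mm width. About 0.14 kg
- clamp_b_mid (a point): one of two like hardwood screw clamps (interchangeable): two brown wooden halves drawn together by two threaded steel rods, lying flat. Wood 41 mm wide (its x) by 60 mm long (its y), 30 mm high; the rods stick out of the end faces to 85 mm overall along y. The point is the middle, 15 mm above its underside. Grip it across the 41 mm width. About 0.14 kg
- tin_a_mid (a point): one of two like round silvery-white screw-lid tins (interchangeable), 49 mm in diameter, 20 mm high, standing on its base, lid fixed. The point is its centre, 10 mm above its underside; z up, x and y level. About 0.06 kg
- tin_b_mid (a point): one of two like round silvery-white screw-lid tins (interchangeable), 49 mm in diameter, 20 mm high, standing on its base, lid fixed. The point is its centre, 10 mm above its underside; z up, x and y level. About 0.06 kg
- loupe_mid (a point): folding loupe lying flat, opened out, 69 mm long overall: a flat bright metal case (26 mm wide along its x, 37 mm long along its y, 13 mm high) and a black-rimmed lens, 20 mm wide and 11 mm high at most, reaching out from the case towards its -y. The point is the middle of the case, 6.5 mm above its underside; the lens's far end lies 51 mm from it towards -y, the case's end 18 mm towards +y. Grip the case across its 26 mm width. About 0.05 kg
- clamp_tray: low tray painted green all over with two bays side by side along its y, 112 mm (x) by 164 mm (y) outside. Origin: centre of its underside; z up. It is fixed to the bench. Floor 3 mm thick; rims (and divider) stand 7 mm above the floor, 10 mm above the bench, 4 mm thick. Each bay is 104 mm (x) by 76 mm (y); the bay centres lie 40 mm from the origin towards +y and -y. The divider runs along x
- tin_tray: grey low tray with two black-rubber-lined bays side by side along its y, 88 mm (x) by 164 mm (y) outside. Origin: centre of its underside; z up. It is fixed to the bench. Floor 3 mm thick; rims (and divider) stand 7 mm above the floor, 10 mm above the bench, 4 mm thick. Each bay is 80 mm (x) by 76 mm (y); the bay centres lie 40 mm from the origin towards +y and -y. The divider runs along x
- loupe_tray: small dark wooden low tray with one bay lined in blue cloth, 110 mm (x) by 94 mm (y) outside. Origin: centre of its underside; z up. It is fixed to the bench. Floor 3 mm thick; rims (and divider) stand 7 mm above the floor, 10 mm above the bench, 5 mm thick. The bay is 100 mm (x) by 84 mm (y), centred on the origin

How it is judged:
At the end, for the whole second after the job is handed in: Both clamps (14 mm along tray x, 18 mm along y, 0.4 rad) and both tins (17, 15 mm) are centred in their own bays, the loupe's case within 36, 28 mm of its tray's middle; all flat (0.1 rad) on the tray floor (4 mm), released and staying there (((x of clamp_a_mid in the frame of clamp_tray between -0.014 and 0.014 m and y of clamp_a_mid in the frame of clamp_tray between 0.022 and 0.058 m and z of clamp_a_mid in the frame of clamp_tray between 0.014 and 0.0215 m and x of clamp_b_mid in the frame of clamp_tray between -0.014 and 0.014 m and y of clamp_b_mid in the frame of clamp_tray between -0.058 and -0.022 m and z of clamp_b_mid in the frame of clamp_tray between 0.014 and 0.0215 m) or (x of clamp_a_mid in the frame of clamp_tray between -0.014 and 0.014 m and y of clamp_a_mid in the frame of clamp_tray between -0.058 and -0.022 m and z of clamp_a_mid in the frame of clamp_tray between 0.014 and 0.0215 m and x of clamp_b_mid in the frame of clamp_tray between -0.014 and 0.014 m and y of clamp_b_mid in the frame of clamp_tray between 0.022 and 0.058 m and z of clamp_b_mid in the frame of clamp_tray between 0.014 and 0.0215 m)) and ((x of tin_a_mid in the frame of tin_tray between -0.017 and 0.017 m and y of tin_a_mid in the frame of tin_tray between 0.025 and 0.055 m and z of tin_a_mid in the frame of tin_tray between 0.009 and 0.0165 m and x of tin_b_mid in the frame of tin_tray between -0.017 and 0.017 m and y of tin_b_mid in the frame of tin_tray between -0.055 and -0.025 m and z of tin_b_mid in the frame of tin_tray between 0.009 and 0.0165 m) or (x of tin_a_mid in the frame of tin_tray between -0.017 and 0.017 m and y of tin_a_mid in the frame of tin_tray between -0.055 and -0.025 m and z of tin_a_mid in the frame of tin_tray between 0.009 and 0.0165 m and x of tin_b_mid in the frame of tin_tray between -0.017 and 0.017 m and y of tin_b_mid in the frame of tin_tray between 0.025 and 0.055 m and z of tin_b_mid in the frame of tin_tray between 0.009 and 0.0165 m)) and x of loupe_mid in the frame of loupe_tray between -0.036 and 0.036 m and y of loupe_mid in the frame of loupe_tray between -0.028 and 0.028 m and z of loupe_mid in the frame of loupe_tray between 0.0055 and 0.013 m and angle between the y axis of each of clamp_a_mid, clamp_b_mid and the x axis of clamp_tray, either way round below 0.4 rad and angle between each of clamp_a_mid, clamp_b_mid, tin_a_mid, tin_b_mid, loupe_mid's own z axis and vertical below 0.1 rad); the robot touches nothing.
It also fails if it takes over 115 s, if anything falls off the work surface, if the arm or the gripper's body presses on something with over 40 N, if the wrist force passes 120 N, or if a joint passes its speed limit or range.

ROBOT

A 6-joint arm with a two-finger parallel gripper is mounted at the origin on the work surface; the furniture and walls round the work are solid. World frame = base frame: x ahead of the robot, y to its left, z up, the work surface at z = 0. Lengths are in m, angles in rad, forces in N, time in s.
With the tool pointing down it reaches from about 0.3 to 0.775 m from the base axis. Payload 14.6 kg.
Tool frame: the origin (TCP) lies at the very end of the fingers, on their centre line; the grasp point (between the pads) lies 19 mm behind it; y points along the fingers, x is the direction in which the jaws open and shut, and the axes are right-handed (so a half turn about y gives the same grasp; the last joint's range is limited). The gripper opens to 94 mm and grips with 3 to 60 N. Pads are 16 mm wide; open, the fingers measure 119 mm over their backs; the gripper's body (75 mm by 177 mm) begins 78 mm behind the grasp point.
Start: joints at [-1.233, 0.3, 1.521, -0, 1.321, -0.067], TCP at [0.217, -0.506, 0.205] pointing down, gripper open.
Joint ranges: [-3.03, 3.03], [-0.79, 2.21], [0.23, 2.52], [-1.04, 4.18], [0, 3.07], [-2.55, 2.55]. Speed limits (rad/s): [2.22, 2.22, 2.57, 3.14, 3.14, 3.14].

INTERFACE

Orientations are given as [roll, pitch, yaw] about the fixed x, y, z axes, in that order (R = Rz(yaw) Ry(pitch) Rx(roll)).
In Python, from station import get_obs, cams, hand_in gives the robot as it stands. The module is installed in compiled form; this text tells all that it offers.
- The arm moves only by the tool step_arm, never from a script. Its argument "plan" is a list of rows, each an object with "grip": the closure, from -1 (fully open) to 1 (shut), so that 0 is half open; "slide": the shift along the tool's x, y, z in m, a list of three; "spin": the turn about the tool's y in degrees. A call has 1 to 20 rows; each row shifts and turns the commanded pose from where the row before left it, along the tool's axes as they then stand; what a row does not reach is not made up. A row lasts 1/12 s, in which the tool goes at most 41.7 mm and 7.16 degrees, less where a joint would pass 70% of its speed; a pose out of reach is approached as far as the arm can. A call is refused whole if a number of a shift passes 0.0417 or a number of a turn 7.16, either way. A call with a gripper value outside its range is refused whole. The fingers move at their own pace and stop on an object; "force" is the grip in N (left out, the last holds). Time passes only in rows, so rows that do not move let the fingers close. It gives the time, the measured TCP pose, the force and the opening at its end, in the units of the state.
- get_obs(): the state, without advancing time (a new reading comes with each control period).
- cams.camera(name): name is "scene" or "top" or "wrist"; returns the picture (400x640x3 uint8, blue, green, red); there is no depth.
- cams.calibration(name): a dict with "K" (3x3 intrinsics, pixels), "T" (4x4, takes a point from camera to world coordinates). Camera axes: x right, y up, looking along -z (the intrinsics and any distortion apply to the point x, -y, -z); pixel columns grow to the right and rows downward; lengths in m; the calibration is good to about 2 mm. The wrist camera is an equidistant fisheye: a pixel r from the principal point sees the ray r / f radians off the axis. A picture is of the moment at which its call begins: read the wrist's pose just before it. calibration takes no time and is no camera call; for the wrist camera it gives the pose at the moment of the call.
- hand_in(): hands the job in, once; it reports no verdict.
The state is a dict: "time_s": time; "qpos": joint angles; "joint_vel": joint speeds; "tau": joint torques, N m; "ee_pos": TCP position; "eef_rot": TCP orientation; "force": force on the tool from outside, world axes, zero at the start; "moment": the same for the moment, N m; "grip_width": finger opening in m.
Only numpy, scipy, OpenCV 4.12 (cv2) and the standard library are available. Lean on these libraries where they do the work, as an engineer would, in place of code of your own. Each camera call takes 0.05 s, during which the arm holds its last target.

## Working session

There is one attempt and no reset: what is moved stays moved. The work goes in short steps, Python scripts to look and compute and a tool call to move; the robot and the scene stay as the last step left them, time stands still between calls to the robot, and variables do not carry over. Pictures are saved under pics/ and viewed, and the job is handed in when it is done.

Besides the shell and the picture viewer there is one more tool, called as name(argument=value, ...), one argument or row to a line, values as JSON. step_arm: Moves the arm, as the interface text tells. Its arguments: {"type":"object","properties":{"plan":{"type":"array","items":{"type":"object","properties":{"grip":{"type":"number"},"slide":{"type":"array","items":{"type":"number"}},"spin":{"type":"number"}}}},"force":{"type":"number"}},"required":["plan"]}

```bash
mkdir -p pics; python3 - <<'E'
from station import get_obs, cams
import cv2
o=get_obs(); print(o)
for n in("scene","top"):
    im=cams.camera(n); cv2.imwrite(f"pics/{n}0.png",im); c=cams.calibration(n); print(n,c)
E
```

```text
{'time_s': 0.0, 'qpos': array([-1.23259493e+00,  3.00497002e-01,  1.52153691e+00, -3.05518725e-05,
        1.32071843e+00, -6.65885784e-02]), 'joint_vel': array([-0.00049048,  0.00076697, -0.00028031, -0.00033623,  0.00135058,
        0.00116523]), 'tau': array([-1.61739157e-03, -5.31820428e+01, -3.52734804e+01,  7.07103079e-02,
        2.42884067e-02, -1.09568807e-04]), 'ee_pos': array([ 0.21651653, -0.50531681,  0.20489081]), 'eef_rot': array([-1.57074869e+00,  1.15908592e-03, -1.16599875e+00]), 'force': array([-1.23416151,  0.761093  ,  0.05375343]), 'moment': array([ 0.03081058, -0.03092013,  0.02999897]), 'grip_width': 0.09391182737726216}
scene {'K': array([[365.54185122,   0.        , 318.08541944],
       [  0.        , 365.54185122, 193.6112316 ],
       [  0.        ,   0.        ,   1.        ]]), 'T': array([[ 0.9251629 , -0.23690839,  0.29656033,  0.75439147],
       [ 0.37954665,  0.58612637, -0.71582136, -0.62864596],
       [-0.00423775,  0.77480984,  0.63218016,  0.59825307],
       [ 0.        ,  0.        ,  0.        ,  1.        ]])}
top {'K': array([[388.40758038,   0.        , 320.17076719],
       [  0.        , 388.40758038, 204.93136447],
       [  0.        ,   0.        ,   1.        ]]), 'T': array([[-0.02380751,  0.98892327, -0.14650584,  0.36333218],
       [-0.99943291, -0.02703452, -0.02007462, -0.05657111],
       [-0.02381298,  0.14594483,  0.98900609,  0.87968018],
       [ 0.        ,  0.        ,  0.        ,  1.        ]])}
```

View pics/top0.png

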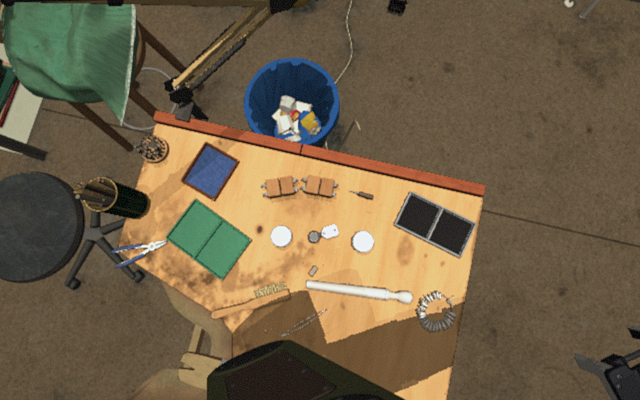

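View pics/scene0.png

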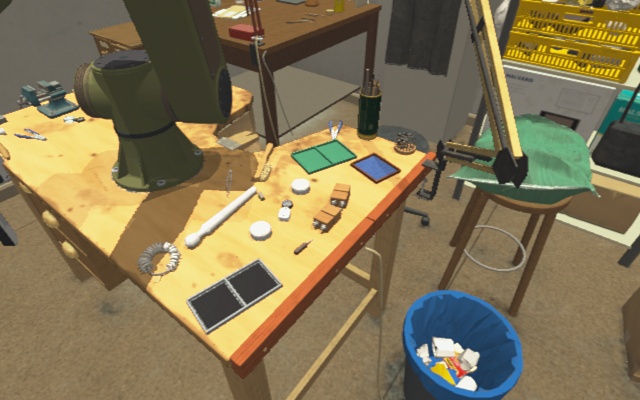

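```bash
python3 - <<'E'
import cv2
im=cv2.imread("pics/top0.png")
c=cv2.resize(im[100:300,120:500],None,fx=2.1,fy=2.1,interpolation=cv2.INTER_CUBIC);cv2.imwrite("pics/a.png",c)
c=cv2.resize(im[160:260,250:385],None,fx=5.8,fy=5.8,interpolation=cv2.INTER_CUBIC);cv2.imwrite("pics/b.png",c)
im=cv2.imread("pics/scene0.png")
c=cv2.resize(im[130:340,180:450],None,fx=2.8,fy=2.8,interpolation=cv2.INTER_CUBIC);cv2.imwrite("pics/c.png",c)
E
```

```text
(no output)
```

View pics/a.png

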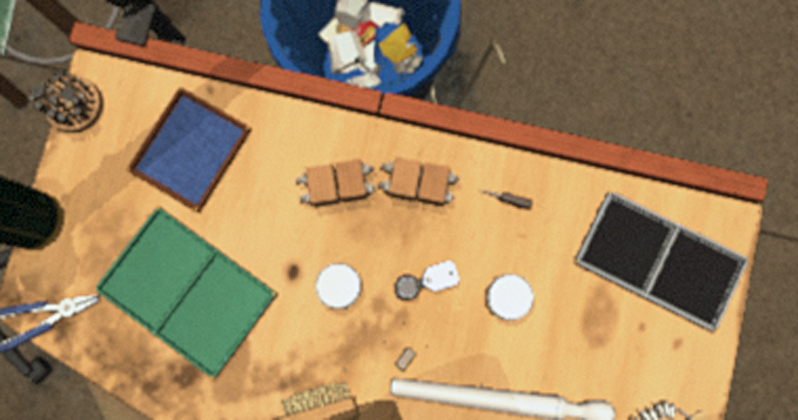

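View pics/b.png

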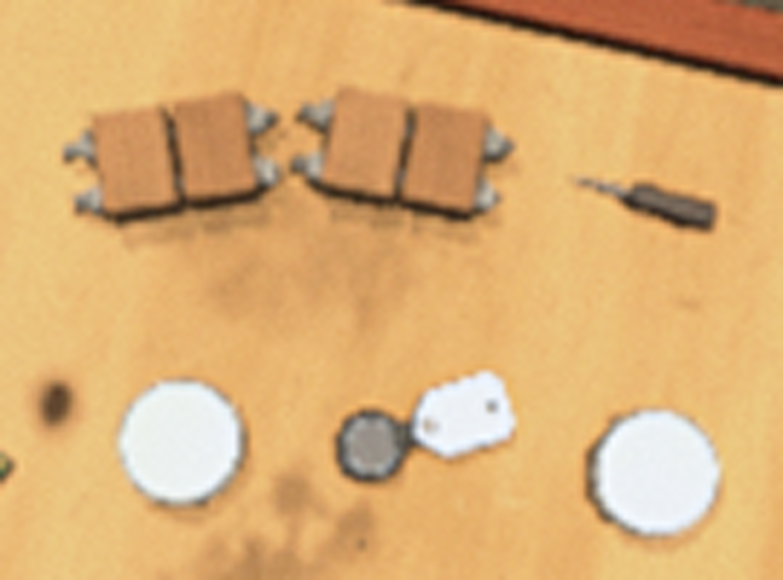

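View pics/c.png

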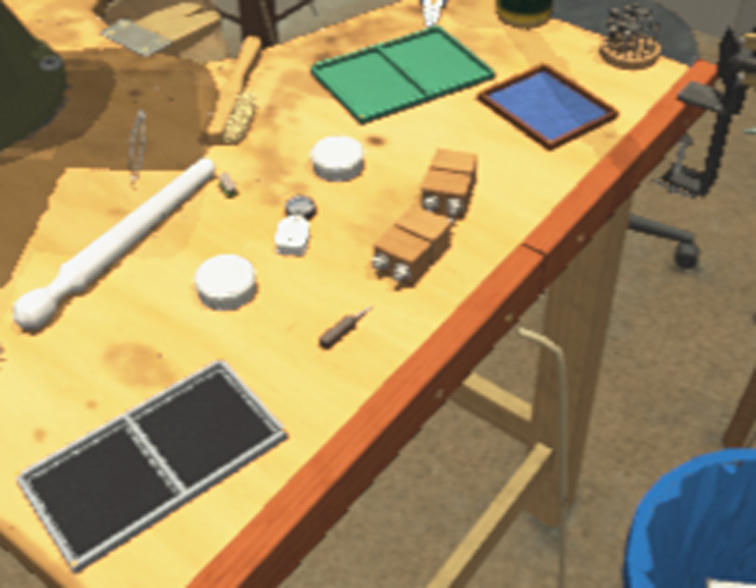

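```bash
cat > h.py <<'E'
import numpy as np, cv2
from station import get_obs, cams
def ray(name,uv,z,c=None):
    c=c or cams.calibration(name); K,T=c["K"],c["T"]
    uv=np.atleast_2d(np.asarray(uv,float))
    d=np.c_[(uv[:,0]-K[0,2])/K[0,0],-(uv[:,1]-K[1,2])/K[1,1],-np.ones(len(uv))]@T[:3,:3].T
    o=T[:3,3]; s=(z-o[2])/d[:,2]
    return (o+d*s[:,None])[:,:2]
def blobs(m,amin):
    m=cv2.morphologyEx(m,cv2.MORPH_CLOSE,np.ones((3,3),np.uint8))
    cs,_=cv2.findContours(m,cv2.RETR_EXTERNAL,cv2.CHAIN_APPROX_NONE)
    return [c[:,0,:] for c in cs if cv2.contourArea(c)>amin]
def rect(name,c,z,s=1000):
    p=ray(name,c,z)*s
    (cx,cy),(w,h),a=cv2.minAreaRect(p.astype(np.float32))
    if w<h: w,h,a=h,w,a+90
    m=cv2.moments(p.astype(np.float32)); 
    return np.round([cx,cy,w,h,(a+90)%180-90,m['m10']/m['m00'],m['m01']/m['m00']],1)  # a: long-axis angle in world, deg
E
python3 - <<'E'
from h import *
for n,hm in(("top",None),("scene",None)):
    im=cv2.imread(f"pics/{n}0.png"); hsv=cv2.cvtColor(im,cv2.COLOR_BGR2HSV)
    if n=="top": roi=(slice(140,290),slice(150,480))
    else: roi=(slice(130,335),slice(180,405))
    M=np.zeros(im.shape[:2],np.uint8); M[roi]=255
    def mask(lo,hi): return cv2.inRange(hsv,np.array(lo),np.array(hi))&M
    for k,lo,hi,z,am in(("green",(60,80,40),(95,255,255),.01,800),("blue",(105,90,60),(130,255,255),.003,400),("wood",(5,90,80),(14,190,200),.03,100),("white",(0,0,190),(180,60,255),.02,60),("black",(0,0,0),(180,90,70),.003,300)):
        print(n,k)
        for c in blobs(mask(lo,hi),am):
            print("  px",c.mean(0).round(1),cv2.contourArea(c.astype(np.int32)),rect(n,c,z))
E
```

```text
top green
  px [208.3 238.8] 3340.0 [423.1 215.5 162.1 109.2  52.8 422.9 215.5]
top blue
  px [210. 171.] 1249.0 [580.8 215.7  94.4  77.9 -31.5 580.5 215.9]
top wood
  px [193.8 277.3] 117.5 [336.2 233.2  78.7  36.2  69.4 334.8 225.9]
  px [317.5 187.4] 260.0 [530.8 -38.   61.6  39.9  84.5 528.9 -46.3]
  px [280.6 188.6] 248.0 [534.1  49.6  59.6  41.5 -85.8 533.6  39.8]
  px [209.8 170.9] 1756.0 [574.8 208.3 107.4  93.  -32.1 574.7 209.2]
  px [361.9 162.7] 2284.0 [ 584.2 -127.4  547.2   29.8   75.1  578.1 -154.2]
top white
  px [343.3 286.9] 255.5 [307.4 -85.8 164.6  14.4  82.5 312.  -59.4]
  px [156.3 244.3] 77.0 [410.8 325.5  35.5  18.1 -80.1 411.8 328.7]
  px [363.1 241.1] 320.5 [ 407.9 -131.5   44.1   43.9   88.5  407.8 -131.5]
  px [280.3 235.7] 312.5 [423.6  51.6  44.6  44.3  88.5 424.5  50.8]
  px [329.9 231.2] 163.0 [431.4 -58.2  36.4  26.6 -73.  431.4 -59. ]
top black
  px [450.5 231.9] 985.0 [ 424.8 -330.6   74.8   73.2  -28.6  424.5 -329.2]
  px [417.7 215.7] 944.5 [ 463.6 -259.4   74.9   70.6  -28.6  462.7 -258.7]
scene green
  px [323.6 155.9] 1105.0 [424.  208.5 161.6 115.5  52.7 424.9 206.7]
scene blue
  px [375. 167.] 437.0 [578.2 217.   91.2  73.3 -31.6 578.7 216.5]
scene wood
  px [346.  255.9] 1726.5 [ 621.1 -103.8  529.9   41.9   75.1  624.7 -120. ]
  px [375.3 166.9] 700.0 [586.5 179.6 110.2  92.1 -29.6 586.  180.2]
scene white
  px [259.8 228.2] 236.5 [ 408.2 -135.9   47.7   46.9   80.9  408.3 -136.1]
  px [284.7 210. ] 108.5 [431.2 -60.6  49.9  25.8 -68.  433.5 -64.2]
  px [219. 216.] 534.5 [ 303.2 -123.3  230.8   27.6   79.5  301.6 -128.8]
  px [300. 184.] 151.0 [424.6  45.3  46.9  42.3  22.  424.7  45.2]
scene black
  px [215.6 305.1] 1112.0 [ 421.6 -331.2   70.    69.3  -28.4  421.8 -331.6]
  px [252.5 282.6] 930.5 [ 459.6 -260.9   69.9   68.9  -28.4  460.  -261.3]
  px [187.9 158.2] 703.5 [ 50.4  81.  280.5  64.3 -51.4  58.7  58.2]
```

```bash
cat >> h.py <<'E'
def go(x,y,z,yaw):
    "print tool-axis shift from the present pose to a world target (mm, deg)"
    o=get_obs(); p=o["ee_pos"]; a=o["eef_rot"][2]
    d=np.array([x,y,z])-p
    dy=(yaw-np.degrees(a)+90)%180-90
    w=lambda b:np.round(1000*np.array([d[0]*np.cos(b)+d[1]*np.sin(b),-d[2],-d[0]*np.sin(b)+d[1]*np.cos(b)]),1)
    print("t",round(o["time_s"],2),"pos",p.round(4),"yaw",np.degrees(a).round(1),"F",o["force"].round(1),"w",round(o["grip_width"],4))
    print("slide (present axes)",w(a)," after spin",w(np.radians(np.degrees(a)+dy)),"spin deg",round(-dy,1))
E
python3 - <<'E'
from h import *
im=cv2.imread("pics/top0.png"); hsv=cv2.cvtColor(im,cv2.COLOR_BGR2HSV)
M=np.zeros(im.shape[:2],np.uint8); M[140:290,150:480]=255
def mask(lo,hi): return cv2.inRange(hsv,np.array(lo),np.array(hi))&M
for z,lo,hi in((.013,(0,0,170),(180,70,255)),(.02,(0,0,170),(180,70,255))):
    for c in blobs(mask(lo,hi),60):
        if 225<c[:,1].mean()<245: print(z,c.mean(0),rect("top",c,z))
for c in blobs(mask((3,80,60),(14,210,210)),100):
    if 265<c[:,0].mean()<330: print(c.mean(0),rect("top",c,.03), c.min(0),c.max(0))
print(ray("top",[[280.2,187.1],[319.8,186.3],[281,236],[363,241]],.03), )
go(.408,-.1315,.12,-28.6)
E
```

```text
0.013 [156.75 244.35] [410.6 328.2  35.1  19.3 -84.4 411.9 331.2]
0.013 [362.84745763 241.13559322] [ 408.3 -132.1   44.4   44.3   -2.1  408.1 -132. ]
0.013 [280.76666667 235.8       ] [424.   51.5  47.1  44.7  88.5 424.9  51.4]
0.013 [329.93333333 231.11111111] [431.4 -57.6  38.1  27.6 -73.3 431.9 -58.6]
0.02 [156.75 244.35] [410.2 325.1  34.8  19.1 -84.4 411.5 328.1]
0.02 [362.84745763 241.13559322] [ 407.9 -131.5   44.1   44.    -2.1  407.8 -131.4]
0.02 [280.76666667 235.8       ] [423.6  50.6  46.7  44.3  88.5 424.4  50.5]
0.02 [329.93333333 231.11111111] [430.9 -57.6  37.8  27.3 -73.3 431.4 -58.6]
[280.17241379 186.51724138] [533.1  48.6  65.9  42.3 -82.5 533.   49.9] [265 176] [294 197]
[318.91566265 186.19277108] [531.2 -37.8  60.9  42.9  77.5 531.5 -38.1] [305 175] [333 197]
[[ 0.53186792  0.04894741]
 [ 0.53116501 -0.03949773]
 [ 0.42274473  0.04814492]
 [ 0.40732686 -0.13063704]]
t 0.1 pos [ 0.2165 -0.5053  0.205 ] yaw -66.8 F [ 1.  -0.1 -0.5] w 0.094
slide (present axes) [-268.2   85.   323.2]  after spin [-10.8  85.  419.9] spin deg -38.2
```

step_arm(
  plan=[
    {"grip": -0.6, "spin": -6.3, "slide": [0, 0.01, 0]},
    {"grip": -0.6, "spin": -6.3, "slide": [0, 0.01, 0]},
    {"grip": -0.6, "spin": -6.3, "slide": [0, 0.01, 0]},
    {"grip": -0.6, "spin": -6.3, "slide": [0, 0.01, 0]},
    {"grip": -0.6, "spin": -6.3, "slide": [0, 0.01, 0]},
    {"grip": -0.6, "spin": -6.7, "slide": [0, 0.01, 0]},
    {"grip": -0.6, "slide": [0, 0.0, 0.03]},
    {"grip": -0.6, "slide": [0, 0.0, 0.03]},
    {"grip": -0.6, "slide": [0, 0.0, 0.03]},
    {"grip": -0.6, "slide": [0, 0.0, 0.03]},
    {"grip": -0.6, "slide": [0, 0.0, 0.03]},
    {"grip": -0.6, "slide": [0, 0.0, 0.03]},
    {"grip": -0.6, "slide": [0, 0.0, 0.03]},
    {"grip": -0.6, "slide": [0, 0.0, 0.03]},
    {"grip": -0.6, "slide": [0, 0.0, 0.03]},
    {"grip": -0.6, "slide": [0, 0.0, 0.03]},
    {"grip": -0.6, "slide": [0, 0.0, 0.03]},
    {"grip": -0.6, "slide": [0, 0.0, 0.03]},
    {"grip": -0.6, "slide": [-0.01, 0.0, 0.03]},
    {"grip": -0.6, "slide": [0, 0.025, 0.03]},
  ],
  force=15,
)

```text
schema error: expected keys grip, slide, spin
```

```bash
python3 - <<'E'
from h import *
go(.408,-.1315,.01,-28.6)
c=cams.calibration("wrist"); im=cams.camera("wrist"); cv2.imwrite("pics/w1.png",im); print(c)
E
```

```text
t 0.1 pos [ 0.2165 -0.5053  0.205 ] yaw -66.8 F [ 1.  -0.1 -0.5] w 0.094
slide (present axes) [-268.2  195.   323.2]  after spin [-10.8 195.  419.9] spin deg -38.2
{'K': array([[309.70691629,   0.        , 320.40814406],
       [  0.        , 309.70691629, 201.52248723],
       [  0.        ,   0.        ,   1.        ]]), 'T': array([[ 3.93746610e-01,  8.82074844e-01,  2.58664988e-01,
         2.94070736e-01],
       [-9.19218711e-01,  3.78066480e-01,  1.10012259e-01,
        -4.72969049e-01],
       [-7.53515724e-04, -2.81086651e-01,  9.59682097e-01,
         3.83825139e-01],
       [ 0.00000000e+00,  0.00000000e+00,  0.00000000e+00,
         1.00000000e+00]])}
```

View pics/w1.png

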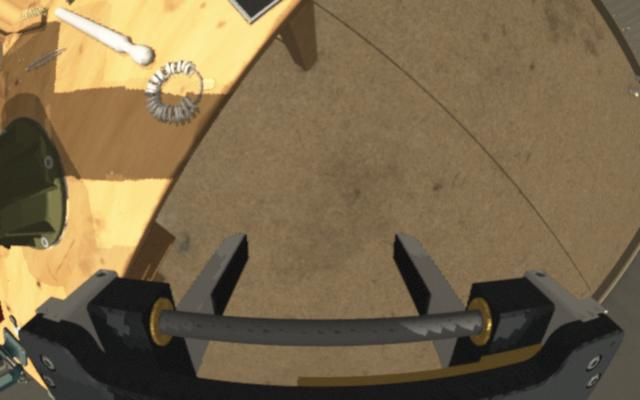

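step_arm(
  plan=[
    {"grip": -0.6, "spin": -6.3, "slide": [0, 0.01, 0]},
    {"grip": -0.6, "spin": -6.3, "slide": [0, 0.01, 0]},
    {"grip": -0.6, "spin": -6.3, "slide": [0, 0.01, 0]},
    {"grip": -0.6, "spin": -6.3, "slide": [0, 0.01, 0]},
    {"grip": -0.6, "spin": -6.3, "slide": [0, 0.01, 0]},
    {"grip": -0.6, "spin": -6.7, "slide": [0, 0.01, 0]},
    {"grip": -0.6, "spin": 0, "slide": [0, 0, 0.03]},
    {"grip": -0.6, "spin": 0, "slide": [0, 0, 0.03]},
    {"grip": -0.6, "spin": 0, "slide": [0, 0, 0.03]},
    {"grip": -0.6, "spin": 0, "slide": [0, 0, 0.03]},
    {"grip": -0.6, "spin": 0, "slide": [0, 0, 0.03]},
    {"grip": -0.6, "spin": 0, "slide": [0, 0, 0.03]},
    {"grip": -0.6, "spin": 0, "slide": [0, 0, 0.03]},
    {"grip": -0.6, "spin": 0, "slide": [0, 0, 0.03]},
    {"grip": -0.6, "spin": 0, "slide": [0, 0, 0.03]},
    {"grip": -0.6, "spin": 0, "slide": [0, 0, 0.03]},
    {"grip": -0.6, "spin": 0, "slide": [0, 0, 0.03]},
    {"grip": -0.6, "spin": 0, "slide": [0, 0, 0.03]},
    {"grip": -0.6, "spin": 0, "slide": [-0.01, 0, 0.03]},
    {"grip": -0.6, "spin": 0, "slide": [0, 0.025, 0.03]},
  ],
  force=15,
)

```text
time_s: 1.82
ee_pos: [0.4104, -0.131, 0.1233]
eef_rot: [-1.57, -0.006, -0.499]
force: [1.1, -0.1, 0.6]
grip_width: 0.0752
```

```bash
python3 - <<'E'
from h import *
go(.408,-.1315,.01,-28.6)
im=cams.camera("wrist"); cv2.imwrite("pics/w1.png",im)
E
```

```text
t 1.82 pos [ 0.4104 -0.131   0.1233] yaw -28.6 F [ 1.1 -0.1  0.6] w 0.0752
slide (present axes) [ -1.9 113.3  -1.6]  after spin [ -1.9 113.3  -1.6] spin deg -0.0
```

View pics/w1.png

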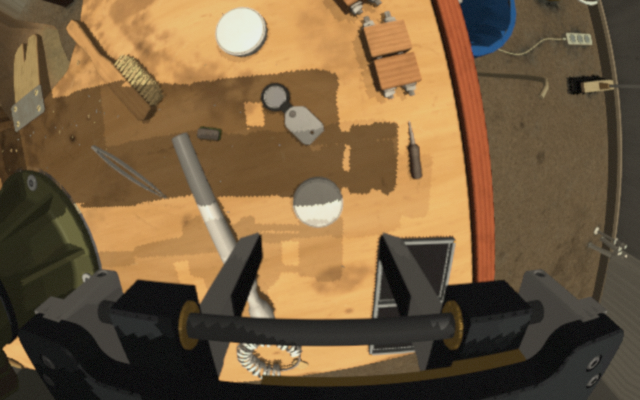

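```bash
cat >> h.py <<'E'
def wray(uv,z,c=None):
    c=c or cams.calibration("wrist"); K,T=c["K"],c["T"]
    uv=np.atleast_2d(np.asarray(uv,float))
    m=(uv-K[:2,2])/K[0,0]; th=np.linalg.norm(m,axis=1); k=np.tan(th)/np.maximum(th,1e-9)
    d=np.c_[m[:,0]*k,-m[:,1]*k,-np.ones(len(uv))]@T[:3,:3].T
    o=T[:3,3]; s=(z-o[2])/d[:,2]
    return (o+d*s[:,None])[:,:2]
E
python3 - <<'E'
from h import *
print(wray([[318,202],[242,32]],.018),wray([[304,125]],.013),wray([[392,57]],.03))
E
```

```text
[[ 0.40972898 -0.12553981]
 [ 0.42591867  0.04780931]] [[ 0.43268445 -0.05689923]] [[ 0.52917935 -0.03904099]]
```

step_arm(
  plan=[
    {"grip": -0.6, "spin": 0, "slide": [-0.001, 0.03, 0]},
    {"grip": -0.6, "spin": 0, "slide": [0, 0.03, 0]},
    {"grip": -0.6, "spin": 0, "slide": [0, 0.03, 0]},
    {"grip": -0.6, "spin": 0, "slide": [0, 0.023, 0]},
    {"grip": -0.6, "spin": 0, "slide": [0, 0, 0]},
    {"grip": -0.6, "spin": 0, "slide": [0, 0, 0]},
  ],
  force=15,
)

```text
time_s: 2.37
ee_pos: [0.4076, -0.1314, 0.0072]
eef_rot: [-1.571, 0.002, -0.499]
force: [-0.3, -0.4, 0.3]
grip_width: 0.0756
```

```bash
python3 - <<'E'
from h import *
go(.409,-.130,.009,-28.6)
im=cams.camera("wrist"); cv2.imwrite("pics/w2.png",im)
E
```

```text
t 2.37 pos [ 0.4076 -0.1314  0.0072] yaw -28.6 F [-0.3 -0.4  0.3] w 0.0756
slide (present axes) [ 0.6 -1.8  1.9]  after spin [ 0.6 -1.8  1.9] spin deg -0.0
```

View pics/w2.png

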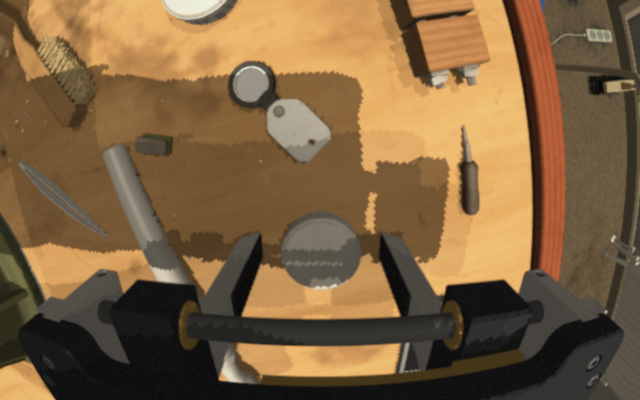

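```bash
python3 - <<'E'
from h import *
print(wray([[320,247],[320,250]],.02), wray([[320,291]],.02),wray([[320,212]],.02))
E
```

```text
[[ 0.41249209 -0.12686818]
 [ 0.41154678 -0.12859887]] [[ 0.39761325 -0.1541054 ]] [[ 0.42296851 -0.1076854 ]]
```

step_arm(
  plan=[
    {"grip": -0.6, "spin": 0, "slide": [0.001, -0.002, 0.003]},
    {"grip": 0.1, "spin": 0, "slide": [0, 0, 0]},
    {"grip": 0.2, "spin": 0, "slide": [0, 0, 0]},
    {"grip": 0.2, "spin": 0, "slide": [0, 0, 0]},
    {"grip": 0.2, "spin": 0, "slide": [0, 0, 0]},
    {"grip": 0.2, "spin": 0, "slide": [0, 0, 0]},
    {"grip": 0.2, "spin": 0, "slide": [0, 0, 0]},
    {"grip": 0.2, "spin": 0, "slide": [0, 0, 0]},
  ],
  force=15,
)

```text
time_s: 3.08
ee_pos: [0.4105, -0.1295, 0.0097]
eef_rot: [-1.571, -0.0, -0.499]
force: [-1.6, -0.2, 5.8]
grip_width: 0.0468
```

```bash
python3 - <<'E'
from h import *
go(.424,-.331,.07,-28.6)
E
```

```text
t 3.08 pos [ 0.4105 -0.1295  0.0097] yaw -28.6 F [-1.6 -0.2  5.8] w 0.0468
slide (present axes) [ 108.4  -60.3 -170.5]  after spin [ 108.3  -60.3 -170.5] spin deg -0.0
```

step_arm(
  plan=[
    {"grip": 0.2, "spin": 0, "slide": [0, -0.01, 0]},
    {"grip": 0.2, "spin": 0, "slide": [0, -0.02, 0]},
    {"grip": 0.2, "spin": 0, "slide": [0, -0.03, 0]},
    {"grip": 0.2, "spin": 0, "slide": [0, 0, 0]},
  ],
  force=15,
)

```text
time_s: 3.42
ee_pos: [0.4123, -0.1301, 0.074]
eef_rot: [-1.57, -0.006, -0.499]
force: [-0.7, -0.4, -0.2]
grip_width: 0.0467
```

```bash
python3 - <<'E'
from h import *
go(.424,-.331,.07,-28.6)
im=cams.camera("wrist"); cv2.imwrite("pics/w3.png",im)
E
```

```text
t 3.42 pos [ 0.4123 -0.1301  0.074 ] yaw -28.6 F [-0.7 -0.4 -0.2] w 0.0467
slide (present axes) [ 106.5    4.  -170.7]  after spin [ 106.5    4.  -170.7] spin deg -0.0
```

View pics/w3.png

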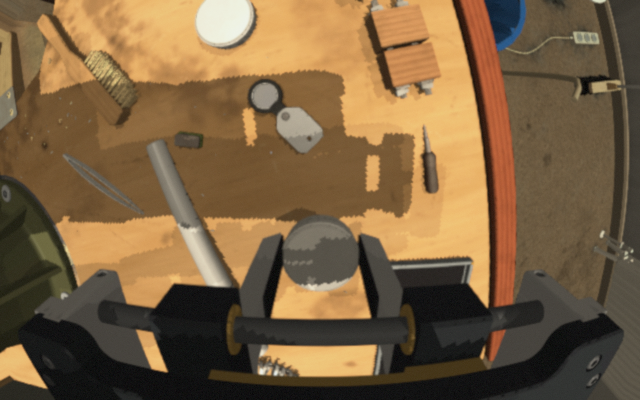

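```bash
python3 - <<'E'
from h import *
p=wray([[320,246]],.084)[0]-get_obs()["ee_pos"][:2]; print(p)
E
```

```text
[0.0044746  0.00557639]
```

step_arm(
  plan=[
    {"grip": 0.2, "spin": 0, "slide": [0.015, 0, -0.024]},
    {"grip": 0.2, "spin": 0, "slide": [0.015, 0, -0.024]},
    {"grip": 0.2, "spin": 0, "slide": [0.015, 0, -0.024]},
    {"grip": 0.2, "spin": 0, "slide": [0.015, 0, -0.024]},
    {"grip": 0.2, "spin": 0, "slide": [0.015, 0, -0.024]},
    {"grip": 0.2, "spin": 0, "slide": [0.015, 0, -0.024]},
    {"grip": 0.2, "spin": 0, "slide": [0.016, 0, -0.026]},
    {"grip": 0.2, "spin": 0, "slide": [0, 0, 0]},
    {"grip": 0.2, "spin": 0, "slide": [0, 0, 0]},
  ],
)

```text
time_s: 4.22
ee_pos: [0.4213, -0.3299, 0.0684]
eef_rot: [-1.57, 0.002, -0.501]
force: [-0.1, 0.4, -0.7]
grip_width: 0.0467
```

```bash
python3 - <<'E'
from h import *
go(.424,-.331,.014,-28.6)
im=cams.camera("wrist"); cv2.imwrite("pics/w4.png",im)
im=cams.camera("top"); cv2.imwrite("pics/t4.png",im[150:300,300:500].repeat(3,0).repeat(3,1))
E
```

```text
t 4.22 pos [ 0.4213 -0.3299  0.0684] yaw -28.7 F [-0.1  0.4 -0.7] w 0.0467
slide (present axes) [ 2.8 54.4  0.4]  after spin [ 2.8 54.4  0.4] spin deg -0.1
```

View pics/w4.png

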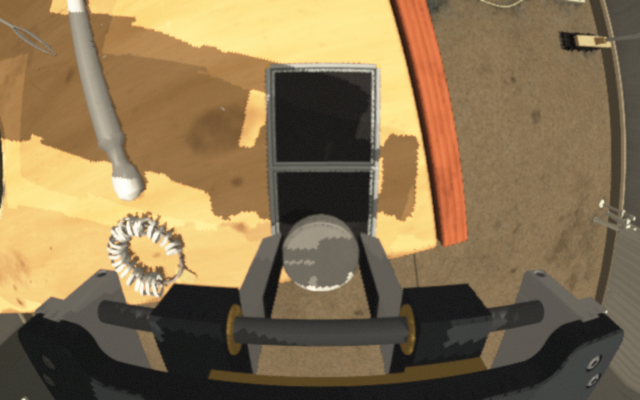

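View pics/t4.png

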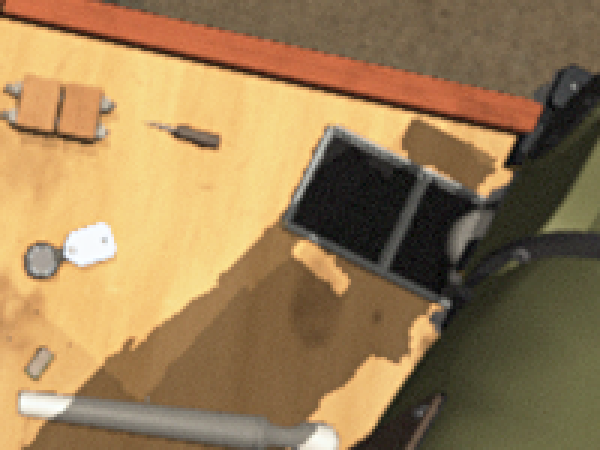

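```bash
python3 - <<'E'
from h import *
print(wray([[324,166],[325,69],[268,166],[380,166]],.01)); print(wray([[320,246]],.078))
d=np.radians(61.4); print(wray([[324,166]],.01)-.04*np.array([np.cos(d),np.sin(d)]))
E
```

```text
[[ 0.44572383 -0.29337699]
 [ 0.48224835 -0.22779122]
 [ 0.40731603 -0.27212786]
 [ 0.48457872 -0.3141658 ]]
[[ 0.42554156 -0.32412352]]
[[ 0.42657616 -0.32849631]]
```

step_arm(
  plan=[
    {"grip": 0.2, "spin": 0, "slide": [0.001, 0.02, -0.004]},
    {"grip": 0.2, "spin": 0, "slide": [0, 0.02, 0]},
    {"grip": 0.2, "spin": 0, "slide": [0, 0.01, 0]},
    {"grip": 0.2, "spin": 0, "slide": [0, 0.005, 0]},
    {"grip": 0.2, "spin": 0, "slide": [0, 0, 0]},
    {"grip": 0.2, "spin": 0, "slide": [0, 0, 0]},
  ],
)

```text
time_s: 4.82
ee_pos: [0.4213, -0.3332, 0.015]
eef_rot: [-1.571, -0.0, -0.499]
force: [0.5, 0.7, -0.2]
grip_width: 0.0468
```

step_arm(
  plan=[
    {"grip": 0.2, "spin": 0, "slide": [0.001, 0.002, 0]},
    {"grip": 0.2, "spin": 0, "slide": [0, 0, 0]},
    {"grip": 0.0, "spin": 0, "slide": [0, 0, 0]},
    {"grip": -0.2, "spin": 0, "slide": [0, 0, 0]},
    {"grip": -0.4, "spin": 0, "slide": [0, 0, 0]},
    {"grip": -0.4, "spin": 0, "slide": [0, 0, 0]},
    {"grip": -0.4, "spin": 0, "slide": [0, -0.02, 0]},
    {"grip": -0.5, "spin": 0, "slide": [0, -0.04, 0]},
    {"grip": -0.6, "spin": 0, "slide": [0, -0.04, 0]},
    {"grip": -0.6, "spin": 0, "slide": [0, 0, 0.01]},
  ],
)

```text
time_s: 5.65
ee_pos: [0.4286, -0.3278, 0.1197]
eef_rot: [-1.573, -0.01, -0.5]
force: [1.4, -0.5, 1.0]
grip_width: 0.075
```

```bash
python3 - <<'E'
from h import *
go(.425,.049,.11,-28.6)
im=cams.camera("wrist"); cv2.imwrite("pics/w5.png",im)
E
```

```text
t 5.65 pos [ 0.4286 -0.3278  0.1197] yaw -28.7 F [ 1.4 -0.5  1. ] w 0.075
slide (present axes) [-183.9    9.7  328.9]  after spin [-183.5    9.7  329.1] spin deg -0.1
```

View pics/w5.png

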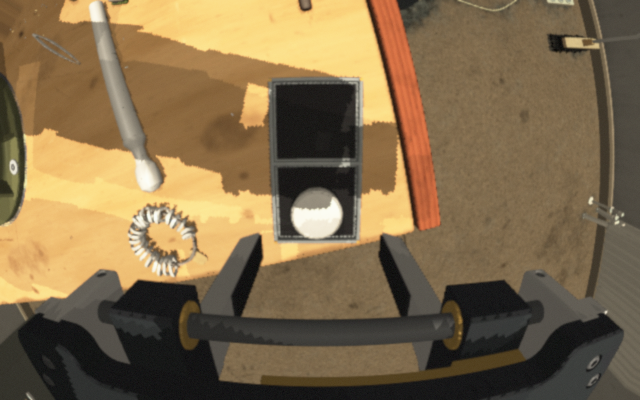

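```bash
python3 - <<'E'
from h import *
t=wray([[317,212]],.023)[0]; o=wray([[316.5,162]],.01)[0]; print(t,o,wray([[318,240]],.01))
o2=np.array([.4442,-.295])
a=np.radians(-28.6); X=np.array([np.cos(a),np.sin(a)]);Y=np.array([-X[1],X[0]])
for q in(o,o2): print((t-q)@X,(t-q)@Y)
E
```

```text
[ 0.42460673 -0.33075292] [ 0.44562948 -0.29145043] [[ 0.40911045 -0.36090206]]
0.00035616601359981257 -0.044570340617591034
-8.792551744955624e-05 -0.04076959943987514
```

step_arm(
  plan=[
    {"grip": -0.6, "spin": 0, "slide": [-0.0184, 0.001, 0.0329]},
    {"grip": -0.6, "spin": 0, "slide": [-0.0184, 0.001, 0.0329]},
    {"grip": -0.6, "spin": 0, "slide": [-0.0184, 0.001, 0.0329]},
    {"grip": -0.6, "spin": 0, "slide": [-0.0184, 0.001, 0.0329]},
    {"grip": -0.6, "spin": 0, "slide": [-0.0184, 0.001, 0.0329]},
    {"grip": -0.6, "spin": 0, "slide": [-0.0184, 0.001, 0.0329]},
    {"grip": -0.6, "spin": 0, "slide": [-0.0184, 0.001, 0.0329]},
    {"grip": -0.6, "spin": 0, "slide": [-0.0184, 0.001, 0.0329]},
    {"grip": -0.6, "spin": 0, "slide": [-0.0184, 0.001, 0.0329]},
    {"grip": -0.6, "spin": 0, "slide": [-0.0184, 0.001, 0.0329]},
    {"grip": -0.6, "spin": 0, "slide": [0, 0, 0]},
    {"grip": -0.6, "spin": 0, "slide": [0, 0, 0]},
  ],
)

```text
time_s: 6.7
ee_pos: [0.422, 0.0533, 0.1016]
eef_rot: [-1.572, 0.001, -0.496]
force: [0.5, -0.0, -0.4]
grip_width: 0.0751
```

```bash
python3 - <<'E'
from h import *
go(.425,.0495,.009,-28.6)
im=cams.camera("wrist"); cv2.imwrite("pics/w6.png",im)
E
```

```text
t 6.7 pos [0.422  0.0533 0.1016] yaw -28.4 F [ 0.5 -0.  -0.4] w 0.0751
slide (present axes) [ 4.4 92.6 -1.9]  after spin [ 4.4 92.6 -1.9] spin deg 0.2
```

View pics/w6.png

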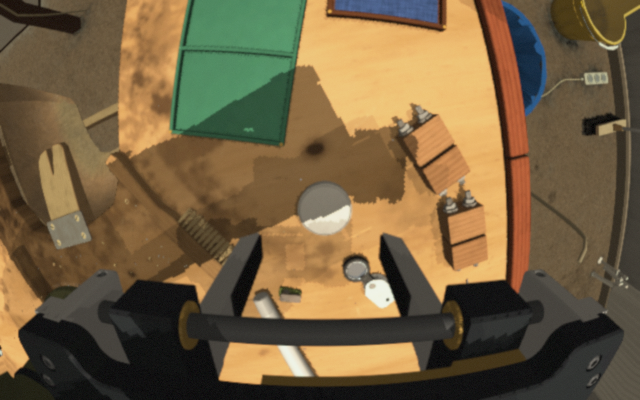

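```bash
python3 - <<'E'
from h import *
t=wray([[325,207]],.02)[0]; print(t); go(t[0],t[1],.0095,-28.6)
print(wray([[448,240-86],[465,235]],.03), wray([[240,68],[238,49]],.01))
E
```

```text
[0.42799715 0.05099   ]
t 6.75 pos [0.4222 0.0521 0.1017] yaw -28.5 F [-0.8  0.2 -0.7] w 0.0751
slide (present axes) [ 5.6 92.2  1.8]  after spin [ 5.6 92.2  1.8] spin deg 0.1
[[ 0.54507596  0.04498617]
 [ 0.53279409 -0.03445707]] [[0.42173861 0.19531172]
 [0.42847787 0.21178599]]
```

step_arm(
  plan=[
    {"grip": -0.6, "spin": 0, "slide": [0.005, 0.03, 0.001]},
    {"grip": -0.6, "spin": 0, "slide": [0, 0.03, 0]},
    {"grip": -0.6, "spin": 0, "slide": [0, 0.02, 0]},
    {"grip": -0.6, "spin": 0, "slide": [0, 0.012, 0]},
    {"grip": -0.6, "spin": 0, "slide": [0, 0, 0]},
    {"grip": -0.6, "spin": 0, "slide": [0, 0, 0]},
  ],
)

```text
time_s: 7.25
ee_pos: [0.4273, 0.0493, 0.0102]
eef_rot: [-1.572, 0.001, -0.501]
force: [0.4, -0.4, 0.4]
grip_width: 0.075
```

```bash
python3 - <<'E'
from h import *
go(.425,.0495,.009,-28.6)
im=cams.camera("wrist"); cv2.imwrite("pics/w7.png",im)
E
```

```text
t 7.25 pos [0.4273 0.0493 0.0102] yaw -28.7 F [ 0.4 -0.4  0.4] w 0.075
slide (present axes) [-2.1  1.2 -0.9]  after spin [-2.1  1.2 -0.9] spin deg -0.1
```

View pics/w7.png

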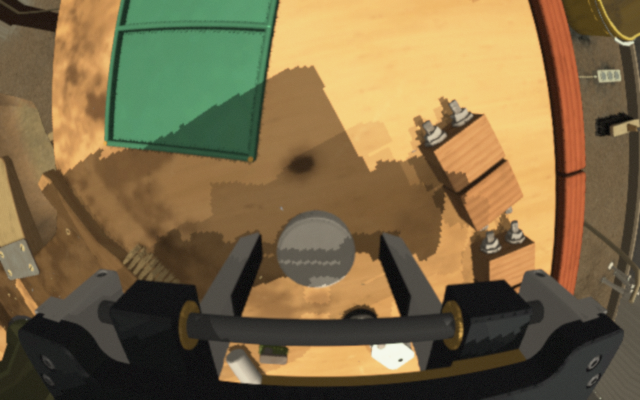

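step_arm(
  plan=[
    {"grip": -0.6, "spin": 0, "slide": [-0.002, 0.0005, 0.003]},
    {"grip": 0.1, "spin": 0, "slide": [0, 0, 0]},
    {"grip": 0.2, "spin": 0, "slide": [0, 0, 0]},
    {"grip": 0.2, "spin": 0, "slide": [0, 0, 0]},
    {"grip": 0.2, "spin": 0, "slide": [0, 0, 0]},
    {"grip": 0.2, "spin": 0, "slide": [0, 0, 0]},
    {"grip": 0.2, "spin": 0, "slide": [0, 0, 0]},
    {"grip": 0.2, "spin": 0, "slide": [0, -0.01, 0]},
    {"grip": 0.2, "spin": 0, "slide": [0, -0.02, 0]},
    {"grip": 0.2, "spin": 0, "slide": [0, -0.03, 0]},
    {"grip": 0.2, "spin": 0, "slide": [0, 0, 0]},
    {"grip": 0.2, "spin": 0, "slide": [0, 0, 0]},
  ],
)

```text
time_s: 8.3
ee_pos: [0.428, 0.054, 0.0715]
eef_rot: [-1.569, -0.003, -0.499]
force: [-0.6, 0.7, -0.8]
grip_width: 0.0463
```

```bash
python3 - <<'E'
from h import *
go(.460,-.262,.07,-28.6)
E
```

```text
t 8.3 pos [0.428  0.054  0.0715] yaw -28.6 F [-0.6  0.7 -0.8] w 0.0463
slide (present axes) [ 179.4    1.5 -262.1]  after spin [ 179.4    1.5 -262.1] spin deg -0.0
```

step_arm(
  plan=[
    {"grip": 0.2, "spin": 0, "slide": [0.0199, 0, -0.0291]},
    {"grip": 0.2, "spin": 0, "slide": [0.0199, 0, -0.0291]},
    {"grip": 0.2, "spin": 0, "slide": [0.0199, 0, -0.0291]},
    {"grip": 0.2, "spin": 0, "slide": [0.0199, 0, -0.0291]},
    {"grip": 0.2, "spin": 0, "slide": [0.0199, 0, -0.0291]},
    {"grip": 0.2, "spin": 0, "slide": [0.0199, 0, -0.0291]},
    {"grip": 0.2, "spin": 0, "slide": [0.0199, 0, -0.0291]},
    {"grip": 0.2, "spin": 0, "slide": [0.0199, 0, -0.0291]},
    {"grip": 0.2, "spin": 0, "slide": [0.0199, 0, -0.0291]},
    {"grip": 0.2, "spin": 0, "slide": [0, 0, 0]},
    {"grip": 0.2, "spin": 0, "slide": [0, 0, 0]},
  ],
)

```text
time_s: 9.22
ee_pos: [0.4582, -0.2627, 0.0687]
eef_rot: [-1.571, 0.002, -0.502]
force: [0.0, 0.2, -1.4]
grip_width: 0.0466
```

```bash
python3 - <<'E'
from h import *
go(.460,-.262,.013,-28.6)
E
```

```text
t 9.22 pos [ 0.4582 -0.2627  0.0687] yaw -28.7 F [ 0.   0.2 -1.4] w 0.0466
slide (present axes) [ 1.2 55.7  1.5]  after spin [ 1.2 55.7  1.5] spin deg -0.1
```

step_arm(
  plan=[
    {"grip": 0.2, "spin": 0, "slide": [0.001, 0.02, 0.001]},
    {"grip": 0.2, "spin": 0, "slide": [0, 0.02, 0]},
    {"grip": 0.2, "spin": 0, "slide": [0, 0.01, 0]},
    {"grip": 0.2, "spin": 0, "slide": [0, 0.005, 0]},
    {"grip": 0.2, "spin": 0, "slide": [0, 0, 0]},
    {"grip": 0.2, "spin": 0, "slide": [0, 0, 0]},
    {"grip": 0.2, "spin": 0, "slide": [0, 0, 0]},
  ],
)

```text
time_s: 9.8
ee_pos: [0.4608, -0.2614, 0.0158]
eef_rot: [-1.571, -0.001, -0.499]
force: [-0.2, -0.1, -0.6]
grip_width: 0.0462
```

step_arm(
  plan=[
    {"grip": 0.2, "spin": 0, "slide": [0, 0.0025, 0]},
    {"grip": 0.2, "spin": 0, "slide": [0, 0, 0]},
    {"grip": 0.0, "spin": 0, "slide": [0, 0, 0]},
    {"grip": -0.2, "spin": 0, "slide": [0, 0, 0]},
    {"grip": -0.4, "spin": 0, "slide": [0, 0, 0]},
    {"grip": -0.4, "spin": 0, "slide": [0, 0, 0]},
    {"grip": -0.4, "spin": 0, "slide": [0, -0.02, 0]},
    {"grip": -0.36, "spin": 0, "slide": [0, -0.04, 0]},
    {"grip": -0.36, "spin": 0, "slide": [0, -0.04, 0]},
    {"grip": -0.36, "spin": 0, "slide": [0, 0, 0]},
    {"grip": -0.36, "spin": 0, "slide": [0, 0, 0]},
  ],
)

```text
time_s: 10.72
ee_pos: [0.4611, -0.2619, 0.1143]
eef_rot: [-1.571, -0.004, -0.499]
force: [-0.6, 0.2, 0.0]
grip_width: 0.0641
```

```bash
python3 - <<'E'
from h import *
go(.432,-.0575,.09,17)
im=cams.camera("wrist"); cv2.imwrite("pics/w8.png",im)
E
```

```text
t 10.72 pos [ 0.4611 -0.2619  0.1143] yaw -28.6 F [-0.6  0.2  0. ] w 0.0641
slide (present axes) [-123.4   24.3  165.5]  after spin [ 31.9  24.3 203.9] spin deg -45.6
```

View pics/w8.png

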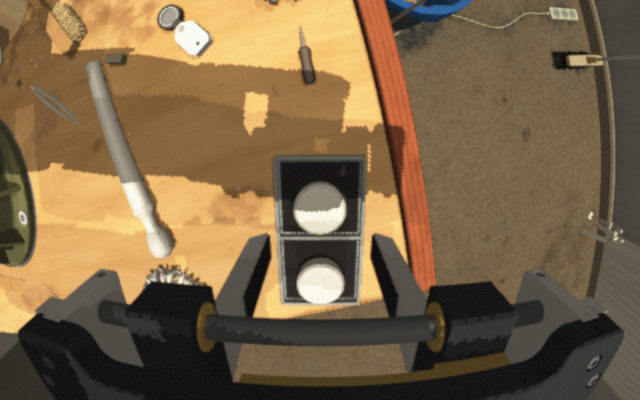

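step_arm(
  plan=[
    {"grip": -0.2, "spin": -6.5, "slide": [0, 0, 0]},
    {"grip": -0.2, "spin": -6.5, "slide": [0, 0, 0]},
    {"grip": -0.2, "spin": -6.5, "slide": [0, 0, 0]},
    {"grip": -0.2, "spin": -6.5, "slide": [0, 0, 0]},
    {"grip": -0.2, "spin": -6.5, "slide": [0, 0, 0]},
    {"grip": -0.2, "spin": -6.5, "slide": [0, 0, 0]},
    {"grip": -0.2, "spin": -6.6, "slide": [0, 0, 0]},
    {"grip": -0.2, "spin": 0, "slide": [0.0045, 0.0035, 0.0291]},
    {"grip": -0.2, "spin": 0, "slide": [0.0045, 0.0035, 0.0291]},
    {"grip": -0.2, "spin": 0, "slide": [0.0045, 0.0035, 0.0291]},
    {"grip": -0.2, "spin": 0, "slide": [0.0045, 0.0035, 0.0291]},
    {"grip": -0.2, "spin": 0, "slide": [0.0045, 0.0035, 0.0291]},
    {"grip": -0.2, "spin": 0, "slide": [0.0045, 0.0035, 0.0291]},
    {"grip": -0.2, "spin": 0, "slide": [0.0045, 0.0035, 0.0291]},
    {"grip": -0.2, "spin": 0, "slide": [0, 0, 0]},
    {"grip": -0.2, "spin": 0, "slide": [0, 0, 0]},
  ],
)

```text
time_s: 12.1
ee_pos: [0.4302, -0.0564, 0.0867]
eef_rot: [-1.57, 0.002, 0.299]
force: [0.4, -0.2, 0.6]
grip_width: 0.0562
```

```bash
python3 - <<'E'
from h import *
go(.432,-.0575,.003,17)
im=cams.camera("wrist"); cv2.imwrite("pics/w9.png",im)
E
```

```text
t 12.1 pos [ 0.4302 -0.0564  0.0867] yaw 17.1 F [ 0.4 -0.2  0.6] w 0.0562
slide (present axes) [ 1.4 83.7 -1.6]  after spin [ 1.4 83.7 -1.6] spin deg 0.1
```

View pics/w9.png

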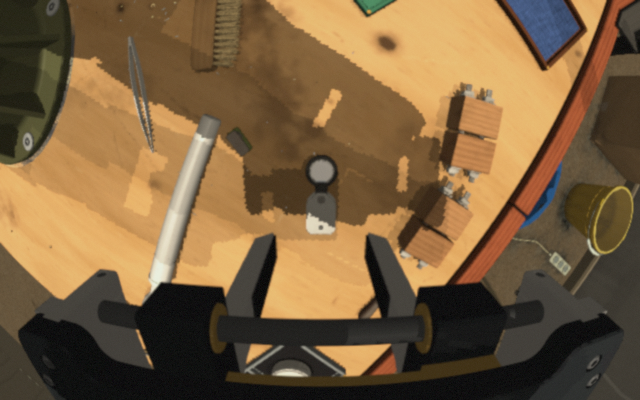

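```bash
python3 - <<'E'
from h import *
t=wray([[320.5,212.5]],.013)[0]; print(t); go(*t,.003,17)
E
```

```text
[ 0.432981   -0.05880606]
t 12.15 pos [ 0.4306 -0.0572  0.0871] yaw 17.1 F [-0.7  0.7 -0.3] w 0.0563
slide (present axes) [ 1.8 84.1 -2.2]  after spin [ 1.8 84.1 -2.2] spin deg 0.1
```

step_arm(
  plan=[
    {"grip": -0.2, "spin": 0, "slide": [0.0015, 0.03, -0.001]},
    {"grip": -0.2, "spin": 0, "slide": [0, 0.03, 0]},
    {"grip": -0.2, "spin": 0, "slide": [0, 0.015, 0]},
    {"grip": -0.2, "spin": 0, "slide": [0, 0.008, 0]},
    {"grip": -0.2, "spin": 0, "slide": [0, 0, 0]},
    {"grip": -0.2, "spin": 0, "slide": [0, 0, 0]},
  ],
)

```text
time_s: 12.65
ee_pos: [0.4329, -0.0585, 0.0052]
eef_rot: [-1.571, 0.0, 0.296]
force: [0.8, -0.1, -0.9]
grip_width: 0.0566
```

```bash
python3 - <<'E'
from h import *
go(.432,-.0585,.003,17)
im=cams.camera("wrist"); cv2.imwrite("pics/w10.png",im)
E
```

```text
t 12.65 pos [ 0.4329 -0.0585  0.0052] yaw 16.9 F [ 0.8 -0.1 -0.9] w 0.0566
slide (present axes) [-0.9  2.2  0.2]  after spin [-0.9  2.2  0.2] spin deg -0.1
```

View pics/w10.png

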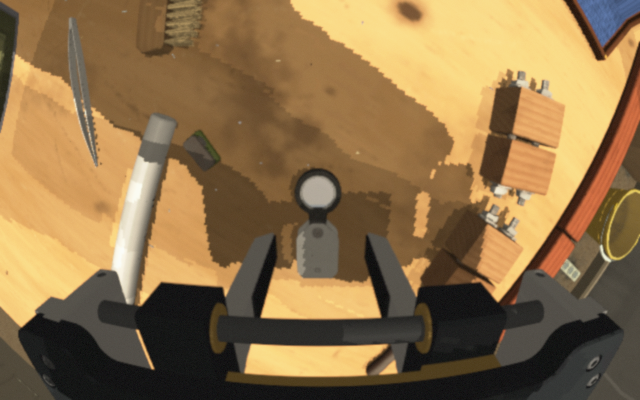

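step_arm(
  plan=[
    {"grip": -0.2, "spin": 0, "slide": [-0.001, 0.002, 0]},
    {"grip": 0.3, "spin": 0, "slide": [0, 0, 0]},
    {"grip": 0.6, "spin": 0, "slide": [0, 0, 0]},
    {"grip": 0.7, "spin": 0, "slide": [0, 0, 0]},
    {"grip": 0.7, "spin": 0, "slide": [0, 0, 0]},
    {"grip": 0.7, "spin": 0, "slide": [0, 0, 0]},
    {"grip": 0.7, "spin": 0, "slide": [0, 0, 0]},
    {"grip": 0.7, "spin": 0, "slide": [0, -0.01, 0]},
    {"grip": 0.7, "spin": 0, "slide": [0, -0.02, 0]},
    {"grip": 0.7, "spin": 0, "slide": [0, -0.03, 0]},
    {"grip": 0.7, "spin": 0, "slide": [0, -0.02, 0]},
    {"grip": 0.7, "spin": 0, "slide": [0, 0, 0]},
    {"grip": 0.7, "spin": 0, "slide": [0, 0, 0]},
  ],
)

```text
time_s: 13.78
ee_pos: [0.4322, -0.0582, 0.084]
eef_rot: [-1.572, -0.002, 0.297]
force: [0.1, 0.4, -0.4]
grip_width: 0.0252
```

```bash
python3 - <<'E'
from h import *
go(.594,.2065,.08,58.5)
im=cams.camera("wrist"); cv2.imwrite("pics/w11.png",im)
E
```

```text
t 13.78 pos [ 0.4322 -0.0582  0.084 ] yaw 17.0 F [ 0.1  0.4 -0.4] w 0.0252
slide (present axes) [232.2   4.  205.9]  after spin [3.103e+02 4.000e+00 3.000e-01] spin deg -41.5
```

View pics/w11.png

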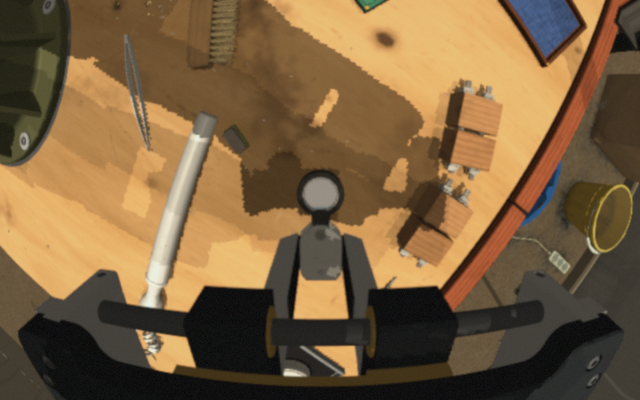

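step_arm(
  plan=[
    {"grip": 0.7, "spin": -5.9, "slide": [0, 0, 0]},
    {"grip": 0.7, "spin": -5.9, "slide": [0, 0, 0]},
    {"grip": 0.7, "spin": -5.9, "slide": [0, 0, 0]},
    {"grip": 0.7, "spin": -5.9, "slide": [0, 0, 0]},
    {"grip": 0.7, "spin": -5.9, "slide": [0, 0, 0]},
    {"grip": 0.7, "spin": -5.9, "slide": [0, 0, 0]},
    {"grip": 0.7, "spin": -6.1, "slide": [0, 0, 0]},
    {"grip": 0.7, "spin": 0, "slide": [0.031, 0, 0]},
    {"grip": 0.7, "spin": 0, "slide": [0.031, 0, 0]},
    {"grip": 0.7, "spin": 0, "slide": [0.031, 0, 0]},
    {"grip": 0.7, "spin": 0, "slide": [0.031, 0, 0]},
    {"grip": 0.7, "spin": 0, "slide": [0.031, 0, 0]},
    {"grip": 0.7, "spin": 0, "slide": [0.031, 0, 0]},
    {"grip": 0.7, "spin": 0, "slide": [0.031, 0, 0]},
    {"grip": 0.7, "spin": 0, "slide": [0.031, 0, 0]},
    {"grip": 0.7, "spin": 0, "slide": [0.031, 0, 0]},
    {"grip": 0.7, "spin": 0, "slide": [0.031, 0, 0]},
    {"grip": 0.7, "spin": 0, "slide": [0, 0, 0]},
    {"grip": 0.7, "spin": 0, "slide": [0, 0, 0]},
  ],
)

```text
time_s: 15.42
ee_pos: [0.5931, 0.2069, 0.0808]
eef_rot: [-1.569, 0.002, 1.023]
force: [-0.1, 0.4, -0.3]
grip_width: 0.0252
```

```bash
python3 - <<'E'
from h import *
go(.594,.2065,.0065,58.5)
im=cams.camera("wrist"); cv2.imwrite("pics/w12.png",im)
E
```

```text
t 15.42 pos [0.5931 0.2069 0.0808] yaw 58.6 F [-0.1  0.4 -0.3] w 0.0252
slide (present axes) [ 0.1 74.3 -1. ]  after spin [ 0.1 74.3 -1. ] spin deg 0.1
```

View pics/w12.png

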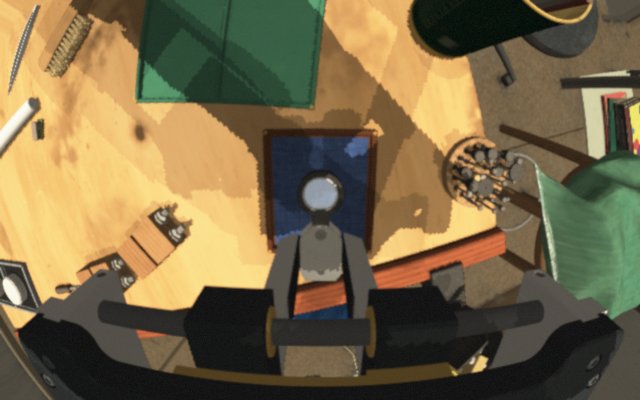

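step_arm(
  plan=[
    {"grip": 0.7, "spin": 0, "slide": [0, 0.025, -0.001]},
    {"grip": 0.7, "spin": 0, "slide": [0, 0.025, 0]},
    {"grip": 0.7, "spin": 0, "slide": [0, 0.015, 0]},
    {"grip": 0.7, "spin": 0, "slide": [0, 0.007, 0]},
    {"grip": 0.7, "spin": 0, "slide": [0, 0, 0]},
    {"grip": 0.7, "spin": 0, "slide": [0, 0, 0]},
    {"grip": 0.7, "spin": 0, "slide": [0, 0, 0]},
  ],
)

```text
time_s: 16.05
ee_pos: [0.5952, 0.2055, 0.0123]
eef_rot: [-1.572, -0.001, 1.021]
force: [-0.4, -0.0, -0.3]
grip_width: 0.0257
```

step_arm(
  plan=[
    {"grip": 0.7, "spin": 0, "slide": [0, 0.004, 0]},
    {"grip": 0.7, "spin": 0, "slide": [0, 0, 0]},
    {"grip": 0.7, "spin": 0, "slide": [0, 0, 0]},
  ],
)

```text
time_s: 16.3
ee_pos: [0.5946, 0.2056, 0.0072]
eef_rot: [-1.571, -0.0, 1.021]
force: [0.4, -0.4, -1.1]
grip_width: 0.0255
```

Release, rise a little, look.

step_arm(
  plan=[
    {"grip": 0.7, "spin": 0, "slide": [0, 0.001, 0]},
    {"grip": 0.5, "spin": 0, "slide": [0, 0, 0]},
    {"grip": 0.3, "spin": 0, "slide": [0, 0, 0]},
    {"grip": 0.2, "spin": 0, "slide": [0, 0, 0]},
    {"grip": 0.2, "spin": 0, "slide": [0, 0, 0]},
    {"grip": 0.2, "spin": 0, "slide": [0, 0, 0]},
    {"grip": 0.2, "spin": 0, "slide": [0, -0.02, 0]},
    {"grip": 0.0, "spin": 0, "slide": [0, -0.03, 0]},
    {"grip": -0.36, "spin": 0, "slide": [0, -0.04, 0]},
    {"grip": -0.36, "spin": 0, "slide": [0, -0.01, 0]},
    {"grip": -0.36, "spin": 0, "slide": [0, 0, 0]},
  ],
)

```text
time_s: 17.22
ee_pos: [0.5961, 0.2061, 0.1098]
eef_rot: [-1.575, -0.005, 1.021]
force: [0.2, 0.6, -0.3]
grip_width: 0.0607
```

```bash
python3 - <<'E'
from h import *
go(.533,.048,.11,4.5)
im=cams.camera("wrist"); cv2.imwrite("pics/w13.png",im)
E
```

```text
t 17.22 pos [0.5961 0.2061 0.1098] yaw 58.5 F [ 0.2  0.6 -0.3] w 0.0607
slide (present axes) [-167.8   -0.2  -28.8]  after spin [ -75.3   -0.2 -152.6] spin deg 54.0
```

View pics/w13.png

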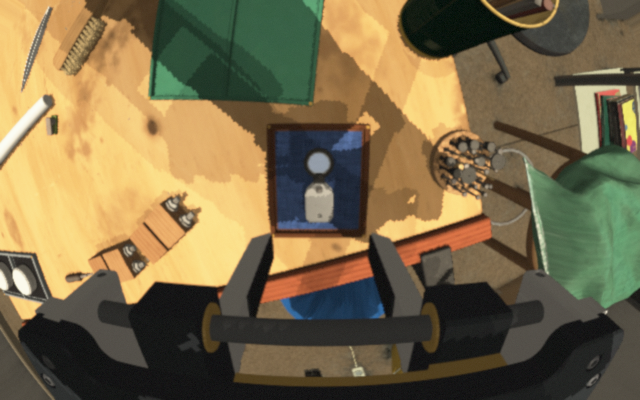

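step_arm(
  plan=[
    {"grip": -0.36, "spin": 6.5, "slide": [0, 0, 0]},
    {"grip": -0.36, "spin": 6.5, "slide": [0, 0, 0]},
    {"grip": -0.36, "spin": 6.5, "slide": [0, 0, 0]},
    {"grip": -0.36, "spin": 6.5, "slide": [0, 0, 0]},
    {"grip": -0.36, "spin": 6.5, "slide": [0, 0, 0]},
    {"grip": -0.36, "spin": 6.5, "slide": [0, 0, 0]},
    {"grip": -0.36, "spin": 6.5, "slide": [0, 0, 0]},
    {"grip": -0.36, "spin": 6.5, "slide": [0, 0, 0]},
    {"grip": -0.36, "spin": 0, "slide": [-0.016, 0, -0.03]},
    {"grip": -0.36, "spin": 0, "slide": [-0.016, 0, -0.03]},
    {"grip": -0.36, "spin": 0, "slide": [-0.016, 0, -0.03]},
    {"grip": -0.36, "spin": 0, "slide": [-0.016, 0, -0.03]},
    {"grip": -0.36, "spin": 0, "slide": [-0.016, 0, -0.03]},
    {"grip": -0.36, "spin": 0, "slide": [0, 0, 0]},
    {"grip": -0.36, "spin": 0, "slide": [0, 0, 0]},
  ],
)

```text
time_s: 18.52
ee_pos: [0.5312, 0.0464, 0.1047]
eef_rot: [-1.571, 0.002, 0.111]
force: [-0.2, 0.8, 0.0]
grip_width: 0.0636
```

```bash
python3 - <<'E'
from h import *
go(.533,.048,.011,6.5)
im=cams.camera("wrist"); cv2.imwrite("pics/w14.png",im)
E
```

```text
t 18.52 pos [0.5312 0.0464 0.1047] yaw 6.4 F [-0.2  0.8  0. ] w 0.0636
slide (present axes) [ 1.9 93.7  1.4]  after spin [ 1.9 93.7  1.4] spin deg -0.1
```

View pics/w14.png

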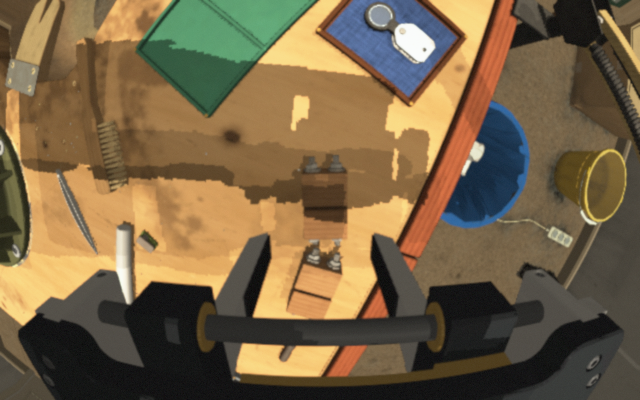

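```bash
python3 - <<'E'
from h import *
t=wray([[325,207]],.03)[0]; print(t); go(*t,.011,6.4)
im=cv2.imread("pics/w14.png"); cv2.imwrite("pics/w14c.png",cv2.resize(im[140:340,220:420],None,fx=3,fy=3))
E
```

```text
[0.53712531 0.05088551]
t 18.57 pos [0.5317 0.0474 0.1049] yaw 6.4 F [-0.7  0.   0.4] w 0.0643
slide (present axes) [ 5.7 93.9  2.8]  after spin [ 5.7 93.9  2.8] spin deg 0.0
```

View pics/w14c.png

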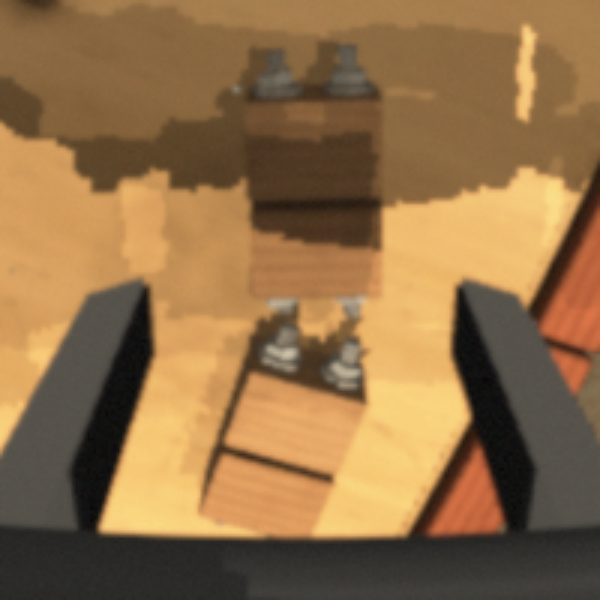

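step_arm(
  plan=[
    {"grip": -0.36, "spin": 0, "slide": [0.004, 0.03, 0.001]},
    {"grip": -0.36, "spin": 0, "slide": [0, 0.025, 0]},
    {"grip": -0.36, "spin": 0, "slide": [0, 0, 0]},
    {"grip": -0.36, "spin": 0, "slide": [0, 0, 0]},
  ],
)

```text
time_s: 18.9
ee_pos: [0.5354, 0.0499, 0.0499]
eef_rot: [-1.57, 0.003, 0.115]
force: [0.4, 0.2, -0.4]
grip_width: 0.0639
```

```bash
python3 - <<'E'
from h import *
go(.535,.049,.011,6.4)
im=cams.camera("wrist"); cv2.imwrite("pics/w15.png",im[100:400,100:540])
E
```

```text
t 18.9 pos [0.5354 0.0499 0.0499] yaw 6.6 F [ 0.4  0.2 -0.4] w 0.0639
slide (present axes) [-0.5 38.9 -0.8]  after spin [-0.5 38.9 -0.8] spin deg 0.2
```

View pics/w15.png

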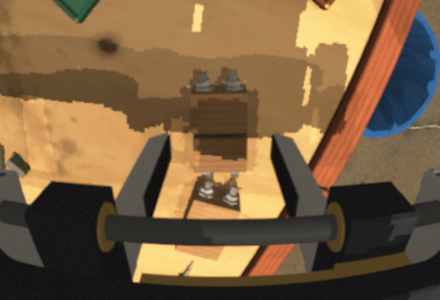

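step_arm(
  plan=[
    {"grip": -0.36, "spin": 0, "slide": [0, 0.02, 0]},
    {"grip": -0.36, "spin": 0, "slide": [0, 0.012, 0]},
    {"grip": -0.36, "spin": 0, "slide": [0, 0.0065, 0]},
    {"grip": -0.36, "spin": 0, "slide": [0, 0, 0]},
    {"grip": -0.36, "spin": 0, "slide": [0, 0, 0]},
    {"grip": 0.2, "spin": 0, "slide": [0, 0, 0]},
    {"grip": 0.4, "spin": 0, "slide": [0, 0, 0]},
    {"grip": 0.4, "spin": 0, "slide": [0, 0, 0]},
    {"grip": 0.4, "spin": 0, "slide": [0, 0, 0]},
    {"grip": 0.4, "spin": 0, "slide": [0, 0, 0]},
    {"grip": 0.4, "spin": 0, "slide": [0, 0, 0]},
  ],
  force=25,
)

```text
time_s: 19.87
ee_pos: [0.5361, 0.049, 0.0129]
eef_rot: [-1.571, -0.0, 0.113]
force: [-1.7, -0.6, 6.1]
grip_width: 0.0407
```

step_arm(
  plan=[
    {"grip": 0.4, "spin": 0, "slide": [0, -0.01, 0]},
    {"grip": 0.4, "spin": 0, "slide": [0, -0.02, 0]},
    {"grip": 0.4, "spin": 0, "slide": [0, -0.03, 0]},
    {"grip": 0.4, "spin": 0, "slide": [0, -0.02, 0]},
    {"grip": 0.4, "spin": 0, "slide": [0, 0, 0]},
    {"grip": 0.4, "spin": 0, "slide": [0, 0, 0]},
  ],
)

```text
time_s: 20.37
ee_pos: [0.5363, 0.049, 0.0933]
eef_rot: [-1.571, -0.002, 0.113]
force: [0.0, 0.1, -2.2]
grip_width: 0.0408
```

```bash
python3 - <<'E'
from h import *
go(.447,.246,.09,52.8)
im=cams.camera("wrist"); cv2.imwrite("pics/w16.png",im)
E
```

```text
t 20.37 pos [0.5363 0.049  0.0933] yaw 6.5 F [ 0.   0.1 -2.2] w 0.0408
slide (present axes) [-66.4   3.3 205.8]  after spin [102.9   3.3 190.2] spin deg -46.3
```

View pics/w16.png

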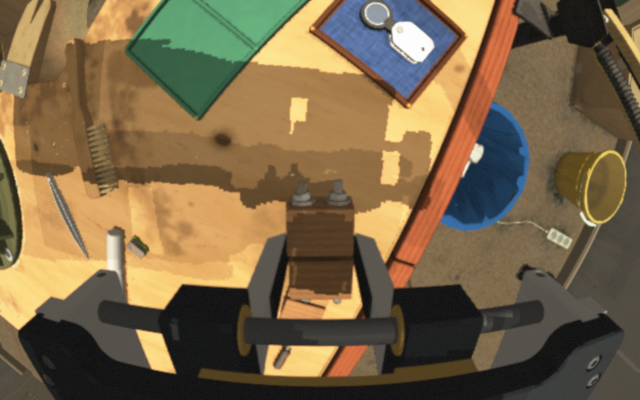

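step_arm(
  plan=[
    {"grip": 0.4, "spin": -6.6, "slide": [0, 0, 0]},
    {"grip": 0.4, "spin": -6.6, "slide": [0, 0, 0]},
    {"grip": 0.4, "spin": -6.6, "slide": [0, 0, 0]},
    {"grip": 0.4, "spin": -6.6, "slide": [0, 0, 0]},
    {"grip": 0.4, "spin": -6.6, "slide": [0, 0, 0]},
    {"grip": 0.4, "spin": -6.6, "slide": [0, 0, 0]},
    {"grip": 0.4, "spin": -6.7, "slide": [0, 0, 0]},
    {"grip": 0.4, "spin": 0, "slide": [0.0147, 0, 0.0272]},
    {"grip": 0.4, "spin": 0, "slide": [0.0147, 0, 0.0272]},
    {"grip": 0.4, "spin": 0, "slide": [0.0147, 0, 0.0272]},
    {"grip": 0.4, "spin": 0, "slide": [0.0147, 0, 0.0272]},
    {"grip": 0.4, "spin": 0, "slide": [0.0147, 0, 0.0272]},
    {"grip": 0.4, "spin": 0, "slide": [0.0147, 0, 0.0272]},
    {"grip": 0.4, "spin": 0, "slide": [0.0147, 0, 0.0272]},
    {"grip": 0.4, "spin": 0, "slide": [0, 0, 0]},
    {"grip": 0.4, "spin": 0, "slide": [0, 0, 0]},
  ],
)

```text
time_s: 21.75
ee_pos: [0.4454, 0.2468, 0.0911]
eef_rot: [-1.57, 0.002, 0.924]
force: [-0.0, -0.1, -1.7]
grip_width: 0.0407
```

```bash
python3 - <<'E'
from h import *
o=get_obs(); print((wray([[320,258]],o["ee_pos"][2]+.017)[0]-o["ee_pos"][:2])*1000)
go(.447,.246,.0165,52.8)
im=cams.camera("wrist"); cv2.imwrite("pics/w17.png",im)
im=cams.camera("top"); cv2.imwrite("pics/t17.png",im[100:300,130:380].repeat(3,0).repeat(3,1))
E
```

```text
[1.24711902 0.21923932]
t 21.75 pos [0.4454 0.2468 0.0911] yaw 52.9 F [-0.  -0.1 -1.7] w 0.0407
slide (present axes) [ 0.4 74.6 -1.8]  after spin [ 0.4 74.6 -1.8] spin deg 0.1
```

View pics/w17.png

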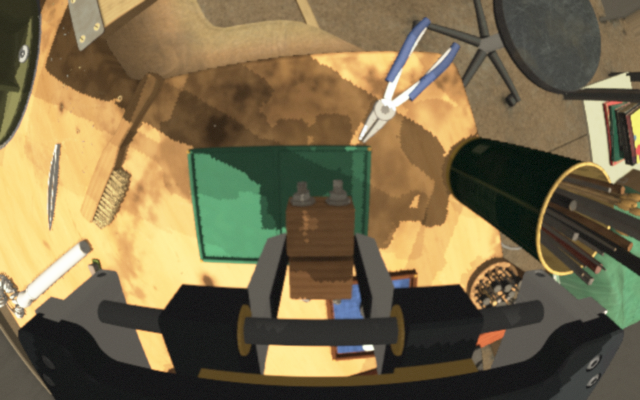

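View pics/t17.png

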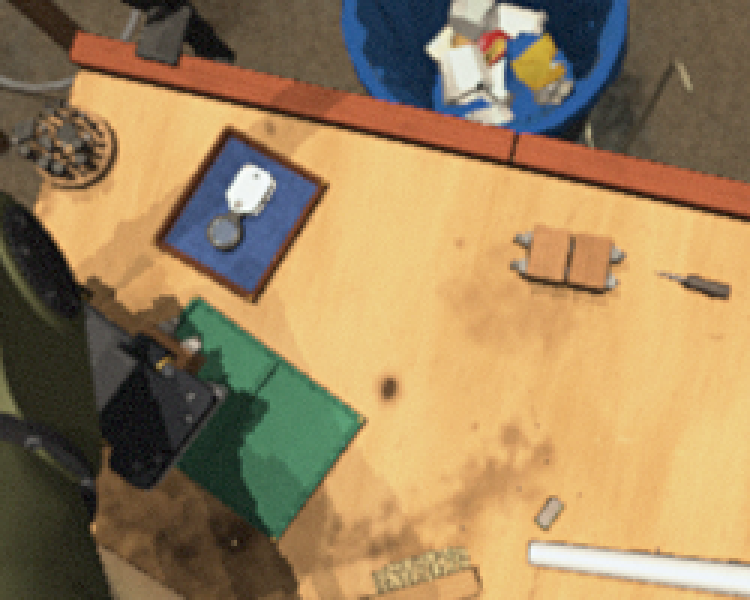

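```bash
python3 - <<'E'
from h import *
p=wray([[190,150],[370,147],[201,258]],.01); print(p)
a=np.radians(52.8); z=np.array([-np.sin(a),np.cos(a)]); print(p[:2].mean(0)-.056*z, np.linalg.norm(p[0]-p[1]),np.linalg.norm(p[0]-p[2]))
d=p[1]-p[0]; print(np.degrees(np.arctan2(d[1],d[0])))
E
```

```text
[[0.33460144 0.18510914]
 [0.43050076 0.31169896]
 [0.41838015 0.11947033]]
[0.42715677 0.2145465 ] 0.15881329074727205 0.10642990545849437
52.85390467572988
```

step_arm(
  plan=[
    {"grip": 0.4, "spin": 0, "slide": [0.0005, 0.025, -0.002]},
    {"grip": 0.4, "spin": 0, "slide": [0, 0.025, 0]},
    {"grip": 0.4, "spin": 0, "slide": [0, 0.013, 0]},
    {"grip": 0.4, "spin": 0, "slide": [0, 0.006, 0]},
    {"grip": 0.4, "spin": 0, "slide": [0, 0, 0]},
    {"grip": 0.4, "spin": 0, "slide": [0, 0, 0]},
    {"grip": 0.4, "spin": 0, "slide": [0, 0, 0]},
  ],
)

```text
time_s: 22.43
ee_pos: [0.4491, 0.2452, 0.0244]
eef_rot: [-1.571, -0.001, 0.921]
force: [-0.3, -0.6, -1.4]
grip_width: 0.0408
```

step_arm(
  plan=[
    {"grip": 0.4, "spin": 0, "slide": [0, 0.006, 0.001]},
    {"grip": 0.4, "spin": 0, "slide": [0, 0, 0]},
    {"grip": 0.4, "spin": 0, "slide": [0, 0, 0]},
  ],
)

```text
time_s: 22.68
ee_pos: [0.4475, 0.2459, 0.0175]
eef_rot: [-1.571, 0.0, 0.922]
force: [-0.4, -0.1, -1.2]
grip_width: 0.0409
```

Lower the last 1.5 mm, release to about 62 mm, rise.

step_arm(
  plan=[
    {"grip": 0.4, "spin": 0, "slide": [0, 0.001, 0]},
    {"grip": 0.4, "spin": 0, "slide": [0, 0, 0]},
    {"grip": 0.2, "spin": 0, "slide": [0, 0, 0]},
    {"grip": 0.0, "spin": 0, "slide": [0, 0, 0]},
    {"grip": -0.2, "spin": 0, "slide": [0, 0, 0]},
    {"grip": -0.3, "spin": 0, "slide": [0, 0, 0]},
    {"grip": -0.3, "spin": 0, "slide": [0, 0, 0]},
    {"grip": -0.3, "spin": 0, "slide": [0, -0.02, 0]},
    {"grip": -0.3, "spin": 0, "slide": [0, -0.03, 0]},
    {"grip": -0.36, "spin": 0, "slide": [0, -0.04, 0]},
    {"grip": -0.36, "spin": 0, "slide": [0, 0, 0]},
  ],
)

```text
time_s: 23.6
ee_pos: [0.4502, 0.2471, 0.113]
eef_rot: [-1.575, -0.008, 0.921]
force: [0.8, 0.0, 1.3]
grip_width: 0.0638
```

```bash
python3 - <<'E'
from h import *
go(.531,-.038,.105,-7.4)
im=cams.camera("wrist"); cv2.imwrite("pics/w18.png",im)
E
```

```text
t 23.6 pos [0.4502 0.2471 0.113 ] yaw 52.8 F [0.8 0.  1.3] w 0.0638
slide (present axes) [-178.2    8.  -236.7]  after spin [ 116.9    8.  -272.3] spin deg 60.2
```

View pics/w18.png

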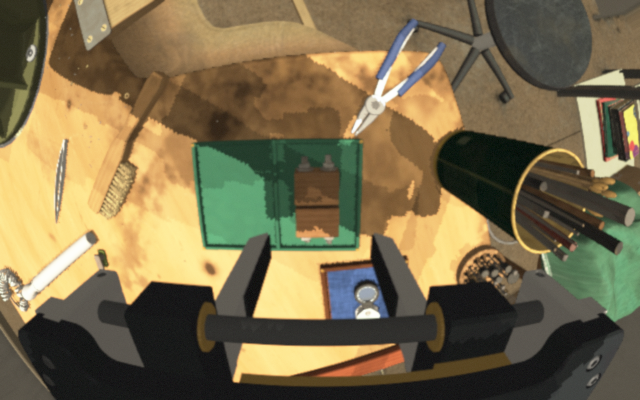

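```bash
python3 - <<'E'
from h import *
t=wray([[317,207]],.033)[0]; o=np.array([.425,.2145]); a=np.radians(-37.2); X=np.array([np.cos(a),np.sin(a)]);Y=np.array([-X[1],X[0]])
print(t,(t-o)@X,(t-o)@Y)
p=wray([[277,144],[278,243]],.01);print(p.mean(0))
E
```

```text
[0.44804255 0.24599688] -0.0006889071586238744 0.03901970817937819
[0.4222816  0.21848298]
```

step_arm(
  plan=[
    {"grip": -0.36, "spin": 6.7, "slide": [0, 0, 0]},
    {"grip": -0.36, "spin": 6.7, "slide": [0, 0, 0]},
    {"grip": -0.36, "spin": 6.7, "slide": [0, 0, 0]},
    {"grip": -0.36, "spin": 6.7, "slide": [0, 0, 0]},
    {"grip": -0.36, "spin": 6.7, "slide": [0, 0, 0]},
    {"grip": -0.36, "spin": 6.7, "slide": [0, 0, 0]},
    {"grip": -0.36, "spin": 6.7, "slide": [0, 0, 0]},
    {"grip": -0.36, "spin": 6.7, "slide": [0, 0, 0]},
    {"grip": -0.36, "spin": 6.6, "slide": [0, 0, 0]},
    {"grip": -0.36, "spin": 0, "slide": [0.013, 0.001, -0.0303]},
    {"grip": -0.36, "spin": 0, "slide": [0.013, 0.001, -0.0303]},
    {"grip": -0.36, "spin": 0, "slide": [0.013, 0.001, -0.0303]},
    {"grip": -0.36, "spin": 0, "slide": [0.013, 0.001, -0.0303]},
    {"grip": -0.36, "spin": 0, "slide": [0.013, 0.001, -0.0303]},
    {"grip": -0.36, "spin": 0, "slide": [0.013, 0.001, -0.0303]},
    {"grip": -0.36, "spin": 0, "slide": [0.013, 0.001, -0.0303]},
    {"grip": -0.36, "spin": 0, "slide": [0.013, 0.001, -0.0303]},
    {"grip": -0.36, "spin": 0, "slide": [0.013, 0.001, -0.0303]},
    {"grip": -0.36, "spin": 0, "slide": [0, 0, 0]},
    {"grip": -0.36, "spin": 0, "slide": [0, 0, 0]},
  ],
)

```text
time_s: 25.32
ee_pos: [0.5281, -0.0408, 0.0963]
eef_rot: [-1.571, 0.002, -0.132]
force: [-0.2, 1.2, -0.7]
grip_width: 0.0645
```

```bash
python3 - <<'E'
from h import *
go(.531,-.038,.011,-7.4)
im=cams.camera("wrist"); cv2.imwrite("pics/w19.png",im)
E
```

```text
t 25.32 pos [ 0.5281 -0.0408  0.0963] yaw -7.6 F [-0.2  1.2 -0.7] w 0.0645
slide (present axes) [ 2.5 85.3  3.1]  after spin [ 2.5 85.3  3.1] spin deg -0.2
```

View pics/w19.png

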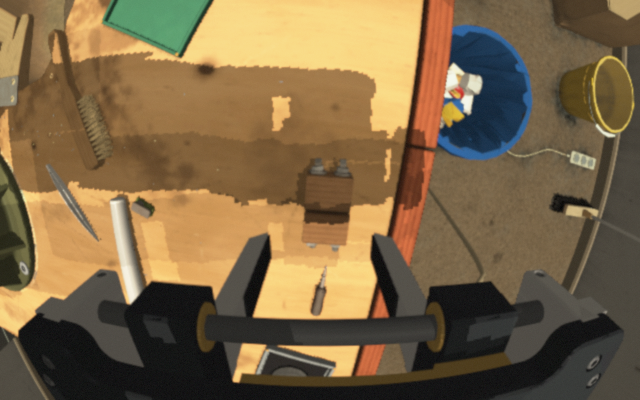

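```bash
python3 - <<'E'
from h import *
im=cv2.imread("pics/w19.png"); cv2.imwrite("pics/w19c.png",cv2.resize(im[140:340,220:420],None,fx=3,fy=3))
t=wray([[328,213]],.03)[0]; print(t); go(*t,.011,-8.5)
E
```

```text
[ 0.53612557 -0.04004663]
t 25.37 pos [ 0.528  -0.0397  0.0965] yaw -7.5 F [ 0.3  0.2 -0.2] w 0.0636
slide (present axes) [ 8.1 85.5  0.7]  after spin [ 8.1 85.5  0.8] spin deg 1.0
```

View pics/w19c.png

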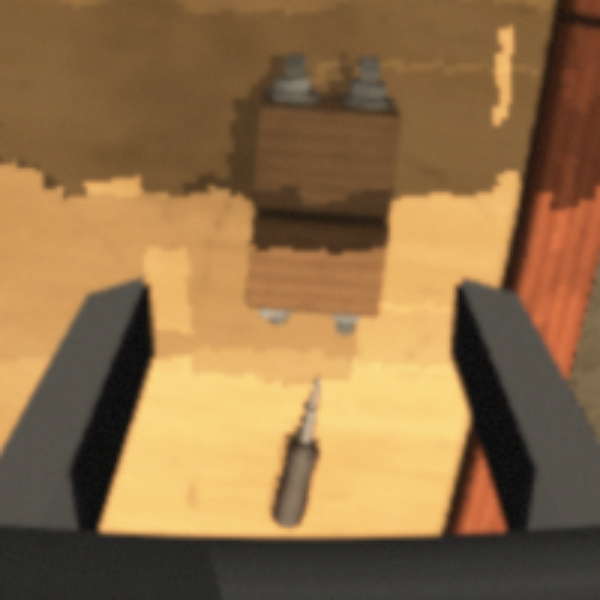

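step_arm(
  plan=[
    {"grip": -0.36, "spin": 3.5, "slide": [0.006, 0.02, 0.001]},
    {"grip": -0.36, "spin": 0, "slide": [0, 0.025, 0]},
    {"grip": -0.36, "spin": 0, "slide": [0, 0, 0]},
    {"grip": -0.36, "spin": 0, "slide": [0, 0, 0]},
  ],
)

```text
time_s: 25.7
ee_pos: [0.5337, -0.0383, 0.0518]
eef_rot: [-1.571, 0.003, -0.189]
force: [0.3, -0.7, -0.1]
grip_width: 0.0636
```

```bash
python3 - <<'E'
from h import *
go(.535,-.04,.011,-11)
im=cams.camera("wrist"); cv2.imwrite("pics/w20.png",cv2.resize(im[140:340,220:420],None,fx=3,fy=3))
E
```

```text
t 25.7 pos [ 0.5337 -0.0383  0.0518] yaw -10.8 F [ 0.3 -0.7 -0.1] w 0.0636
slide (present axes) [ 1.6 40.8 -1.5]  after spin [ 1.6 40.8 -1.5] spin deg 0.2
```

View pics/w20.png

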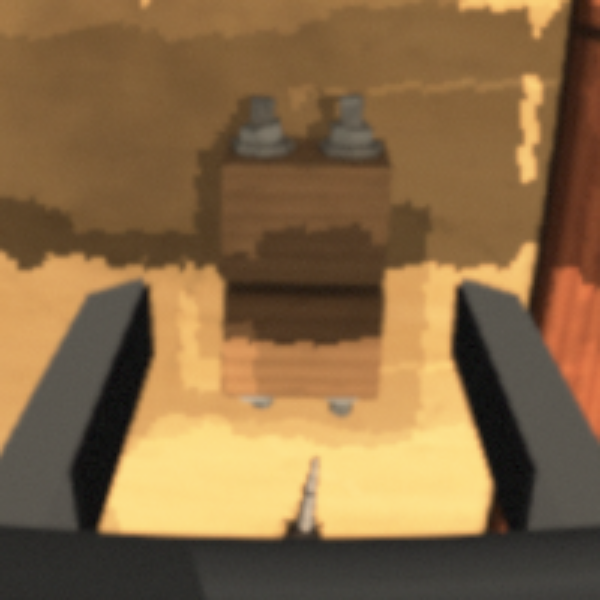

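step_arm(
  plan=[
    {"grip": -0.36, "spin": 0, "slide": [0, 0.02, 0]},
    {"grip": -0.36, "spin": 0, "slide": [0, 0.012, 0]},
    {"grip": -0.36, "spin": 0, "slide": [0, 0.008, 0]},
    {"grip": -0.36, "spin": 0, "slide": [0, 0, 0]},
    {"grip": -0.36, "spin": 0, "slide": [0, 0, 0]},
    {"grip": 0.2, "spin": 0, "slide": [0, 0, 0]},
    {"grip": 0.4, "spin": 0, "slide": [0, 0, 0]},
    {"grip": 0.4, "spin": 0, "slide": [0, 0, 0]},
    {"grip": 0.4, "spin": 0, "slide": [0, 0, 0]},
    {"grip": 0.4, "spin": 0, "slide": [0, 0, 0]},
    {"grip": 0.4, "spin": 0, "slide": [0, 0, 0]},
  ],
  force=25,
)

```text
time_s: 26.67
ee_pos: [0.5347, -0.0394, 0.0128]
eef_rot: [-1.571, -0.0, -0.19]
force: [-0.6, 0.4, 5.1]
grip_width: 0.0406
```

step_arm(
  plan=[
    {"grip": 0.4, "spin": 0, "slide": [0, -0.01, 0]},
    {"grip": 0.4, "spin": 0, "slide": [0, -0.02, 0]},
    {"grip": 0.4, "spin": 0, "slide": [0, -0.03, 0]},
    {"grip": 0.4, "spin": 0, "slide": [0, -0.03, 0]},
    {"grip": 0.4, "spin": 0, "slide": [0, 0, 0]},
    {"grip": 0.4, "spin": 0, "slide": [0, 0, 0]},
  ],
)

```text
time_s: 27.17
ee_pos: [0.5352, -0.0395, 0.1041]
eef_rot: [-1.571, -0.003, -0.19]
force: [-1.0, 0.6, -1.0]
grip_width: 0.0413
```

```bash
python3 - <<'E'
from h import *
go(.399,.182,.10,52.8)
im=cams.camera("wrist"); cv2.imwrite("pics/w21.png",cv2.resize(im[140:340,220:420],None,fx=3,fy=3))
E
```

```text
t 27.17 pos [ 0.5352 -0.0395  0.1041] yaw -10.9 F [-1.   0.6 -1. ] w 0.0413
slide (present axes) [-175.7    4.1  191.7]  after spin [ 94.1   4.1 242.4] spin deg -63.7
```

View pics/w21.png

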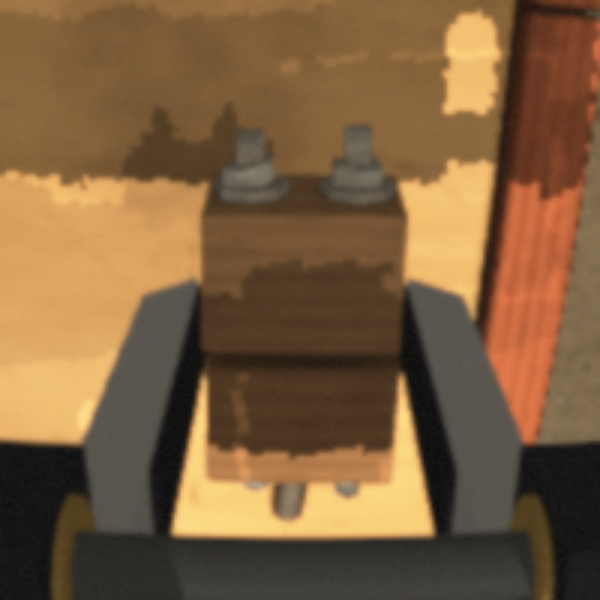

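step_arm(
  plan=[
    {"grip": 0.4, "spin": -6.4, "slide": [0, 0, 0]},
    {"grip": 0.4, "spin": -6.4, "slide": [0, 0, 0]},
    {"grip": 0.4, "spin": -6.4, "slide": [0, 0, 0]},
    {"grip": 0.4, "spin": -6.4, "slide": [0, 0, 0]},
    {"grip": 0.4, "spin": -6.4, "slide": [0, 0, 0]},
    {"grip": 0.4, "spin": -6.4, "slide": [0, 0, 0]},
    {"grip": 0.4, "spin": -6.4, "slide": [0, 0, 0]},
    {"grip": 0.4, "spin": -6.4, "slide": [0, 0, 0]},
    {"grip": 0.4, "spin": -6.4, "slide": [0, 0, 0]},
    {"grip": 0.4, "spin": -6.2, "slide": [0, 0, 0]},
    {"grip": 0.4, "spin": 0, "slide": [0.0105, 0, 0.0269]},
    {"grip": 0.4, "spin": 0, "slide": [0.0105, 0, 0.0269]},
    {"grip": 0.4, "spin": 0, "slide": [0.0105, 0, 0.0269]},
    {"grip": 0.4, "spin": 0, "slide": [0.0105, 0, 0.0269]},
    {"grip": 0.4, "spin": 0, "slide": [0.0105, 0, 0.0269]},
    {"grip": 0.4, "spin": 0, "slide": [0.0105, 0, 0.0269]},
    {"grip": 0.4, "spin": 0, "slide": [0.0105, 0, 0.0269]},
    {"grip": 0.4, "spin": 0, "slide": [0.0105, 0, 0.0269]},
    {"grip": 0.4, "spin": 0, "slide": [0.0105, 0, 0.0269]},
    {"grip": 0.4, "spin": 0, "slide": [0, 0, 0]},
  ],
)

```text
time_s: 28.88
ee_pos: [0.3957, 0.1845, 0.1012]
eef_rot: [-1.569, 0.002, 0.926]
force: [0.3, -0.4, -1.6]
grip_width: 0.0404
```

step_arm(
  plan=[
    {"grip": 0.4, "spin": 0, "slide": [0, 0.025, 0]},
    {"grip": 0.4, "spin": 0, "slide": [0, 0.015, 0]},
    {"grip": 0.4, "spin": 0, "slide": [0, 0, 0]},
    {"grip": 0.4, "spin": 0, "slide": [0, 0, 0]},
  ],
)

```text
time_s: 29.22
ee_pos: [0.3979, 0.1816, 0.0616]
eef_rot: [-1.569, 0.003, 0.923]
force: [0.8, -0.8, -0.3]
grip_width: 0.0404
```

```bash
python3 - <<'E'
from h import *
go(.400,.1825,.0165,52.8)
im=cams.camera("wrist"); cv2.imwrite("pics/w22.png",im)
E
```

```text
t 29.22 pos [0.3979 0.1816 0.0616] yaw 52.9 F [ 0.8 -0.8 -0.3] w 0.0404
slide (present axes) [ 2.  45.1 -1.1]  after spin [ 2.  45.1 -1.1] spin deg 0.1
```

View pics/w22.png

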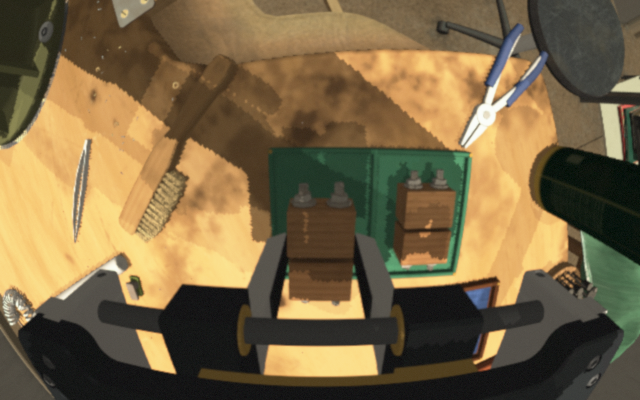

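step_arm(
  plan=[
    {"grip": 0.4, "spin": 0, "slide": [0.001, 0.02, -0.001]},
    {"grip": 0.4, "spin": 0, "slide": [0, 0.014, 0]},
    {"grip": 0.4, "spin": 0, "slide": [0, 0.007, 0]},
    {"grip": 0.4, "spin": 0, "slide": [0, 0, 0]},
    {"grip": 0.4, "spin": 0, "slide": [0, 0, 0]},
    {"grip": 0.4, "spin": 0, "slide": [0, 0, 0]},
  ],
)

```text
time_s: 29.77
ee_pos: [0.4005, 0.1823, 0.0224]
eef_rot: [-1.572, -0.001, 0.923]
force: [0.2, 0.4, -0.2]
grip_width: 0.0408
```

step_arm(
  plan=[
    {"grip": 0.4, "spin": 0, "slide": [0, 0.005, 0]},
    {"grip": 0.4, "spin": 0, "slide": [0, 0, 0]},
    {"grip": 0.4, "spin": 0, "slide": [0, 0, 0]},
  ],
)

```text
time_s: 30.02
ee_pos: [0.3999, 0.1822, 0.0165]
eef_rot: [-1.571, -0.0, 0.923]
force: [0.7, -0.6, -0.9]
grip_width: 0.0407
```

Release and retract well clear (up and back towards the robot's right).

step_arm(
  plan=[
    {"grip": 0.4, "spin": 0, "slide": [0, 0.0005, 0]},
    {"grip": 0.2, "spin": 0, "slide": [0, 0, 0]},
    {"grip": 0.0, "spin": 0, "slide": [0, 0, 0]},
    {"grip": -0.2, "spin": 0, "slide": [0, 0, 0]},
    {"grip": -0.3, "spin": 0, "slide": [0, 0, 0]},
    {"grip": -0.3, "spin": 0, "slide": [0, 0, 0]},
    {"grip": -0.3, "spin": 0, "slide": [0, -0.02, 0]},
    {"grip": -0.3, "spin": 0, "slide": [0, -0.03, 0]},
    {"grip": -0.3, "spin": 0, "slide": [0, -0.04, 0]},
    {"grip": -0.3, "spin": 0, "slide": [0, -0.04, 0]},
    {"grip": -0.3, "spin": 0, "slide": [-0.03, -0.01, 0]},
    {"grip": -0.3, "spin": 0, "slide": [-0.03, 0, 0]},
    {"grip": -0.3, "spin": 0, "slide": [-0.03, 0, -0.01]},
    {"grip": -0.3, "spin": 0, "slide": [-0.03, 0, -0.01]},
    {"grip": -0.3, "spin": 0, "slide": [-0.03, 0, -0.01]},
    {"grip": -0.3, "spin": 0, "slide": [-0.03, 0, -0.01]},
    {"grip": -0.3, "spin": 0, "slide": [-0.03, 0, -0.02]},
    {"grip": -0.3, "spin": 0, "slide": [-0.03, 0, -0.02]},
    {"grip": -0.3, "spin": 0, "slide": [0, 0, 0]},
    {"grip": -0.3, "spin": 0, "slide": [0, 0, 0]},
  ],
)

```text
time_s: 31.68
ee_pos: [0.3187, -0.0588, 0.156]
eef_rot: [-1.571, -0.0, 0.919]
force: [-0.0, 0.8, 0.3]
grip_width: 0.0611
```

```bash
python3 - <<'E'
from h import *
go(.3,-.02,.15,52.8)
im=cams.camera("top"); cv2.imwrite("pics/tf.png",im)
cv2.imwrite("pics/tfa.png",cv2.resize(im[130:300,140:270],None,fx=3.5,fy=3.5,interpolation=cv2.INTER_CUBIC))
im=cams.camera("wrist"); cv2.imwrite("pics/wf.png",im)
im=cams.camera("scene"); cv2.imwrite("pics/sf.png",cv2.resize(im[130:340,180:450],None,fx=2.8,fy=2.8,interpolation=cv2.INTER_CUBIC))
E
```

```text
t 31.68 pos [ 0.3187 -0.0588  0.156 ] yaw 52.6 F [-0.   0.8  0.3] w 0.0611
slide (present axes) [19.5  6.  38.4]  after spin [19.6  6.  38.3] spin deg -0.2
```

View pics/tf.png

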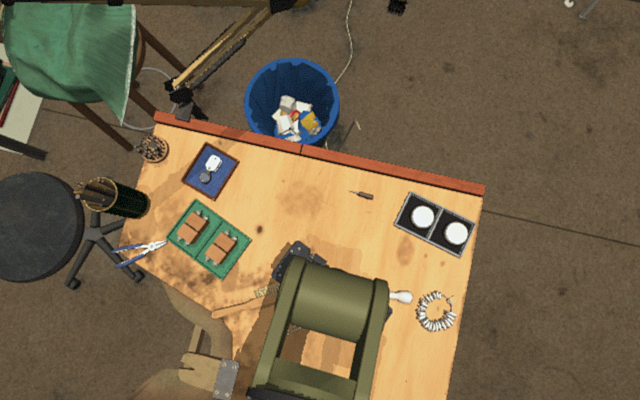

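View pics/tfa.png

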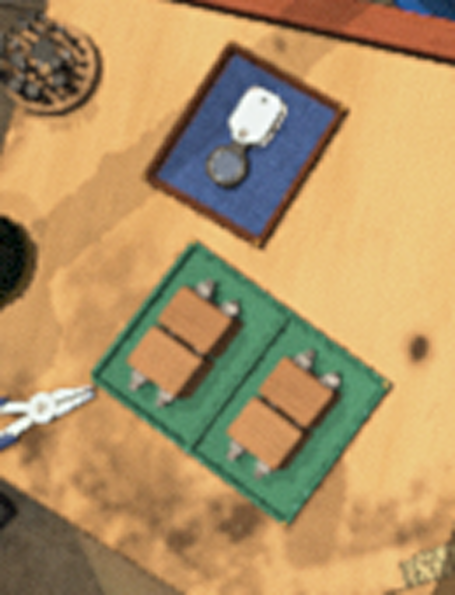

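View pics/sf.png

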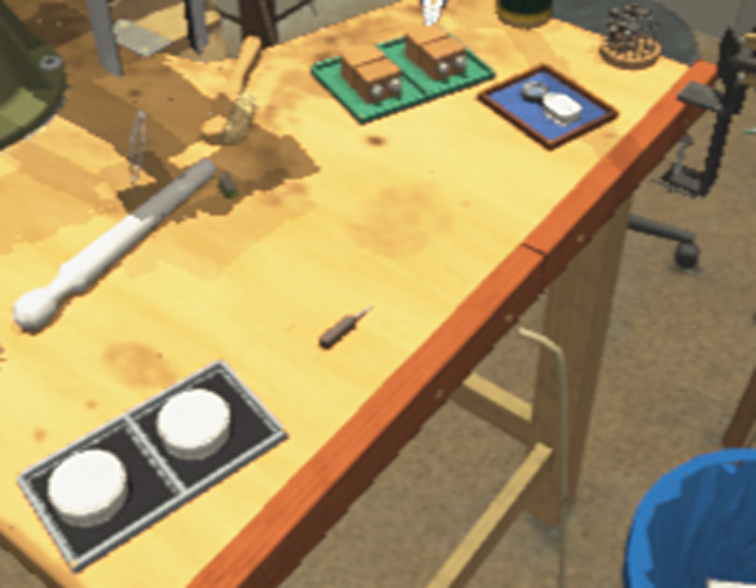

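```bash
python3 - <<'E'
from h import *
im=cv2.imread("pics/tf.png"); hsv=cv2.cvtColor(im,cv2.COLOR_BGR2HSV)
M=np.zeros(im.shape[:2],np.uint8); M[140:290,165:255]=255; M[185:260,392:480]=255
def mask(lo,hi): return cv2.inRange(hsv,np.array(lo),np.array(hi))&M
def loc(c,o,ang):
    a=np.radians(ang);X=np.array([np.cos(a),np.sin(a)]);Y=np.array([-X[1],X[0]]); d=np.array(c)-o; return (d@X).round(1),(d@Y).round(1)
for c in blobs(mask((0,0,170),(180,70,255)),60):
    u=c[:,0].mean(); r=rect("top",c,.023 if u>300 else .016)
    print(r, loc(r[:2],[444.5,-295],-28.6) if u>300 else loc(r[:2],[580.5,215.5],-31.5))
g=cv2.inRange(hsv,np.array((3,80,60)),np.array((16,210,210)))&M
g[:198]=0
for c in blobs(g,80):
    r=rect("top",c,.033); print("clamp",r,loc(r[:2],[424,214.8],-37.2))
E
```

```text
[ 414.6 -341.    61.6   45.8   42.   419.8 -336.9] (np.float64(-4.2), np.float64(-54.7))
[ 459.5 -264.4   46.2   44.4   88.5  458.9 -264.5] (np.float64(-1.5), np.float64(34.0))
[595.4 205.6  38.7  29.8 -32.9 596.2 206.4] (np.float64(17.9), np.float64(-0.7))
clamp [353.5 146.6  85.1  70.9   9.1 330.9 145.3] (np.float64(-14.9), np.float64(-96.9))
clamp [344.6 266.  153.4  80.5  52.9 348.8 258.5] (np.float64(-94.2), np.float64(-7.2))
clamp [ 389.4 -219.9   45.6   22.8  -29.3  388.9 -216.7] (np.float64(235.3), np.float64(-367.2))
clamp [399.9 180.8  60.8  42.3 -38.1 400.5 179.1] (np.float64(1.4), np.float64(-41.7))
clamp [445.8 244.   61.3  44.9 -36.5 446.1 244.2] (np.float64(-0.3), np.float64(36.4))
clamp [ 414.5 -372.1  104.7   17.    -4.7  400.9 -372.3] (np.float64(347.3), np.float64(-473.2))
clamp [473.2 286.   82.7  38.    2.  476.4 291.6] (np.float64(-3.9), np.float64(86.5))
```

```bash
python3 - <<'E'
from h import *
im=cv2.imread("pics/tf.png"); g=im.min(2); m=((g>205)*255).astype(np.uint8); m[:, :392]=0; m[:185]=0;m[260:]=0; m=cv2.morphologyEx(m,cv2.MORPH_OPEN,np.ones((7,7),np.uint8))
a=np.radians(-28.6);X=np.array([np.cos(a),np.sin(a)]);Y=np.array([-X[1],X[0]])
for c in blobs(m,60):
    r=rect("top",c,.023); d=r[:2]-np.array([444.5,-295]); print(c.mean(0),r,d@X,d@Y)
cv2.imwrite("pics/tfb.png",cv2.resize(im[185:265,385:485],None,fx=6,fy=6,interpolation=cv2.INTER_CUBIC))
E
```

```text
[456.34545455 232.70909091] [ 421.1 -336.1   42.2   41.2   -4.1  420.8 -335.9] -0.8705662636557732 -47.28648976590021
[422.78181818 216.2       ] [ 459.3 -265.5   40.5   39.5   -3.4  459.1 -265. ] -1.1272617729137786 32.98513727264641
```

View pics/tfb.png

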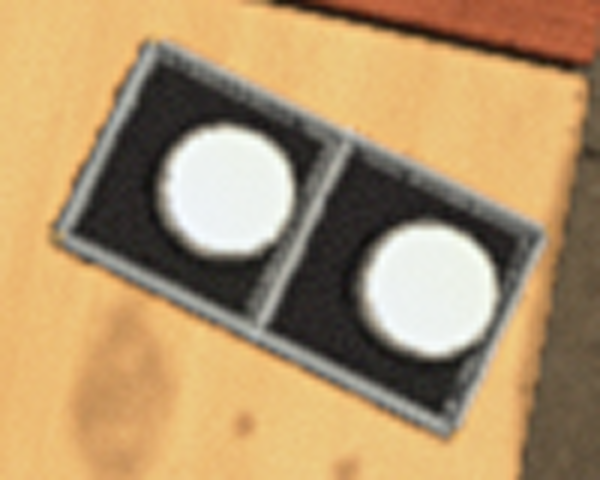

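```bash
python3 -c "
from station import hand_in,get_obs
print(get_obs()['time_s'],hand_in())"
```

```text
the job is handed in; nothing more can be done
31.8333 None
```

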